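# Put the filler scrapers away in the slanted rack

### The arm

A 6-joint arm with a two-finger parallel gripper is mounted at the origin on the work surface. World frame = base frame: x ahead of the robot, y to its left, z up, the work surface at z = 0. Lengths are in m, angles in rad, forces in N, time in s.
With the tool pointing down it reaches from about 0.325 to 0.775 m from the base axis. Payload 5.5 kg.
Tool frame: the origin (TCP) lies on the centre line of the jaws, within the pads' length; the fingertips stand 11 mm ahead of it and the grasp point (between the pads) lies 8 mm behind it; z points along the fingers, x is the direction in which the jaws open and shut, and the axes are right-handed (so a half turn about z gives the same grasp; the last joint's range is limited). The gripper opens to 88 mm and grips with 3 to 60 N. Pads are 20 mm wide; open, the fingers measure 115 mm over their backs; the gripper's body (75 mm by 178 mm) begins 61 mm behind the grasp point.
Start: joints at [-1.252, 0.091, 1.231, -0, 1.82, -0.057], TCP at [0.22, -0.558, 0.234] pointing down, gripper open.
Joint ranges: [-2.87, 2.87], [-0.86, 2.18], [0.17, 2.46], [-1.51, 4.65], [0.06, 2.69], [-2.65, 2.65]. Speed limits (rad/s): [2.57, 2.57, 3.01, 3.14, 3.14, 3.14].

### API

Orientations are given as a unit quaternion [x, y, z, w].
In Python, from workcell import read_state, get_image, job_done gives the robot as it stands. The module is installed in compiled form; this text tells all that it offers.
- The arm moves only by the shell command python3 -m inch 'ROWS'. ROWS is a JSON object of lists of equal length, an entry for each row: "hand": the opening, from -1 (shut) to 1 (fully open); "dp": the shift along the tool's x, y, z in cm, a list of three; "rotation": the turn, a rotation vector about the tool's x, y, z in rad, a list of three. A call has 1 to 20 rows; each row is the pose to reach, as a shift and turn from the pose measured when the call began, along the tool's axes at that moment; what a row does not reach only later rows make up. A row lasts 1/12 s, in which the tool goes at most 41.7 mm and 7.16 degrees, less where a joint would pass 70% of its speed; a pose out of reach is approached as far as the arm can. A call with a gripper value outside its range is refused whole. The fingers move at their own pace and stop on an object; the grip force is fixed at half the most. Time passes only in rows, so rows that repeat a pose let the fingers close. It gives the time, the measured TCP pose, the force and the opening at its end, in the units of the state.
- read_state(): the state, without advancing time (a new reading comes with each control period).
- get_image(name): name is "scene" or "top" or "wrist"; returns a dict with "frame" (384x512x3 uint8, red, green, blue), "mtx" (3x3 intrinsics, pixels), "extrinsics" (4x4, takes a point from camera to world coordinates). Camera axes: x right, y up, looking along -z (the intrinsics and any distortion apply to the point x, -y, -z); pixel columns grow to the right and rows downward; lengths in m; the calibration is good to about 2 mm. A picture is of the moment at which its call begins. There is no depth.
- job_done(): hands the job in, once; it reports no verdict.
The state is a dict: "time_s": time; "qpos": joint angles; "joint_velocities": joint speeds; "joint_torque": joint torques, N m; "position": TCP position; "tcp_rot": TCP orientation; "force": force on the tool from outside, world axes, zero at the start; "ft_torque": the same for the moment, N m; "width": finger opening in m.
Only numpy, scipy, OpenCV 4.12 (cv2) and the standard library are available. Lean on these libraries where they do the work, as an engineer would, in place of code of your own. Each camera call takes 0.05 s, during which the arm holds its last target.

### The job

Put the two scrapers away in the slanted plywood rack: first move the narrow one, which stands in the wide slot by mistake, to the narrow slot beside it, then take the wide one from the upright drying stand and slide it into the wide slot, each fully home with its handle sitting on the rack. Then swing the wire bail over both handles until it is shut, let go, and leave everything else on the bench where it is.

Things in the scene. Friction and masses are not known exactly. Their poses are not given: they have to be found in the camera images.
- scraper_narrow: Narrow scraper, 70 mm wide (y): black bar handle 22 mm thick (x), 45 mm high (z), over a flat steel blade 4 mm thick (last 6 mm: 2 mm) reaching 55 mm below it. Origin: centre of the handle's underside, where the blade leaves it; z up through the handle, y along the width, x across. Same when turned half round about z. About 0.11 kg. Starts seated, leaning, in the rack's wide slot.
- scraper_wide: Wide scraper: like the narrow one but 110 mm wide (y); same 22 mm thick, 45 mm high handle, same 4 mm blade reaching 55 mm below the handle, same origin and axes. About 0.16 kg. Starts seated upright in the drying stand.
- slot_wide (a point): Centre of the wide slot's mouth in the fixed plywood rack's sloping top face (284 mm along y, 46 mm along x, 85 mm high at its middle). z out of the slot, leaning 30 degrees from vertical to the rack's front; y along the slot; x across, to the back and up. Slot 122 (y) x 10 (x) mm, 67 deep. Seated: handle underside flat on this face, scraper origin at slot z = 0, z axes parallel.
- slot_narrow (a point): Centre of the narrow slot's mouth in the same top face, 158 mm from the wide slot towards -y of the slots; same axes. Slot 82 mm long (y), 10 mm wide (x), 67 mm deep.
- bail (a joint): Angle of the rack's wire bail, a U of 10 mm round steel bar: 0 = shut against its stop, the cross bar over the middle of the handles with 5 mm to spare; grows as it swings back and down behind the rack. Starts at 1.3 to 1.7 (lying back). Stiff hinge: stays where it is left; about 1 to 4 N at the cross bar moves it. It cannot shut over a handle that is not home.
- bail_mid (a point): Point on the axis of the bail's cross bar (10 mm thick, 302 mm long, parallel to the slots' y), midway in the free space of 56 mm between the two slots, 75 mm from the pivot axis. y along the bar, z from the pivot to the bar. Shut, it is 55 mm above the rack's top face, 10 mm above the handles' tops.
- bail_pivot (a point): Point on the bail's pivot axis (parallel to the slots' y), level with bail_mid, 20 mm below the rack's top face in the slots' middle plane. Axes as the slots'. bail_mid lies from here at 75 mm x (sin(joint) along x + cos(joint) along z).
- stand_slot (a point): Centre of the mouth of the upright slot in the fixed drying stand, a metal block 60 x 150 x 75 mm (high); z up, y along the slot, x across. Slot 122 mm long, 10 mm wide, 67 mm deep. The wide scraper starts in it.
- tape_roll: brown tape roll lying flat, outer diameter 96 mm, 25 mm high; a bystander close in front of (robot side of) the drying stand. Origin: centre of its underside. Not to be moved.
- filler_tin: closed round tin with a pale label, diameter 72 mm, 75 mm high; a bystander close behind the drying stand. Origin: centre of its underside. Not to be moved.
- sanding_block: cork sanding block 50 x 110 x 32 mm (high), long side along its y; a bystander in front of the rack. Origin: centre of its underside. Not to be moved.
- nose_cone: blue plastic nose cone standing point up, diameter 66 mm, 132 mm high; a bystander beyond the rack and stand, near the middle. Origin: centre of its underside. Not to be moved.
- mug: white mug, diameter 80 mm, 90 mm high; a bystander at the left. Origin: centre of its underside. Not to be moved.
- resin_bottle: white bottle with cap, diameter 66 mm, 160 mm high; a bystander at the right. Origin: centre of its underside. Not to be moved.
- tube_offcut: standing piece of white paper tube, diameter 80 mm, 90 mm high; a bystander near the robot, between the scrapers' places and the base. Origin: centre of its underside. Not to be moved.
Not all that is in view belongs to the job. Leave any purple look-alike of the scraper_wide alone. Leave any turquoise look-alike of the scraper_narrow alone.

How it is judged:
On the way, in this order (a step that is already met when the one before it is completed fails the run):
1. the narrow scraper is fully home in the narrow slot and let go (x of scraper_narrow in the frame of slot_narrow between -0.006 and 0.006 m and y of scraper_narrow in the frame of slot_narrow between -0.012 and 0.012 m and z of scraper_narrow in the frame of slot_narrow between -0.004 and 0.004 m and angle between the z axis of scraper_narrow and the z axis of slot_narrow, either way round below 0.1 rad and contact force between scraper_narrow and the fingers below 0.1 N), for 0.2 s.
2. the wide scraper is fully home in the wide slot and let go, the narrow one still home in its own (x of scraper_wide in the frame of slot_wide between -0.006 and 0.006 m and y of scraper_wide in the frame of slot_wide between -0.012 and 0.012 m and z of scraper_wide in the frame of slot_wide between -0.004 and 0.004 m and angle between the z axis of scraper_wide and the z axis of slot_wide, either way round below 0.1 rad and x of scraper_narrow in the frame of slot_narrow between -0.006 and 0.006 m and y of scraper_narrow in the frame of slot_narrow between -0.012 and 0.012 m and z of scraper_narrow in the frame of slot_narrow between -0.004 and 0.004 m and angle between the z axis of scraper_narrow and the z axis of slot_narrow, either way round below 0.1 rad and contact force between scraper_wide and the fingers below 0.1 N), for 0.2 s.
3. the bail is swung shut over both handles (value of joint bail below 0.12 rad and x of scraper_narrow in the frame of slot_narrow between -0.006 and 0.006 m and y of scraper_narrow in the frame of slot_narrow between -0.012 and 0.012 m and z of scraper_narrow in the frame of slot_narrow between -0.004 and 0.004 m and angle between the z axis of scraper_narrow and the z axis of slot_narrow, either way round below 0.1 rad and x of scraper_wide in the frame of slot_wide between -0.006 and 0.006 m and y of scraper_wide in the frame of slot_wide between -0.012 and 0.012 m and z of scraper_wide in the frame of slot_wide between -0.004 and 0.004 m and angle between the z axis of scraper_wide and the z axis of slot_wide, either way round below 0.1 rad), for 0.2 s.
At the end, for the whole second after the job is handed in: Each scraper is at rest in its own slot: origin within 6 mm across, 12 mm along and 4 mm in height of the slot mouth's centre (in the slot's axes), its z axis within 0.1 rad of the slot's; the bail joint is below 0.12 rad and still (all of step 3 and linear speed of each of scraper_narrow, scraper_wide below 0.02 m/s and velocity of joint bail between -0.05 and 0.05 rad/s); the robot touches nothing.
It fails at once if a bystander is moved by more than 30 mm (distance of any of tape_roll, filler_tin, sanding_block, nose_cone, mug, resin_bottle, tube_offcut from where it was at the start of the episode above 0.03 m).
It also fails if it takes over 72 s, if anything falls off the work surface, if the arm or the gripper's body presses on something with over 40 N, if the wrist force passes 120 N, or if a joint passes its speed limit or range.

## Working session

There is one attempt and no reset: what is moved stays moved. The work goes in short steps, Python scripts to look and compute and a shell command to move; the robot and the scene stay as the last step left them, time stands still between calls to the robot, and variables do not carry over. Pictures are saved under pics/ and viewed, and the job is handed in when it is done.

```bash
mkdir -p pics; ls; python3 - <<'E'
from workcell import read_state,get_image
import cv2
s=read_state();print(s)
for n in("scene","top","wrist"):
    r=get_image(n);cv2.imwrite(f"pics/{n}0.png",r["frame"][:,:,::-1]);print(n,r["mtx"].tolist(),r["extrinsics"].tolist(),[k for k in r])
E
```

```text
pics
{'time_s': 0.0, 'qpos': array([-1.25169387e+00,  9.18395758e-02,  1.23188020e+00,  4.12838151e-06,
        1.81980451e+00, -5.66801138e-02]), 'joint_velocities': array([ 0.00107314,  0.00051669, -0.00098584, -0.00097433, -0.00111633,
       -0.00072212]), 'joint_torque': array([-2.82974606e-04, -4.46445251e+01, -4.06448150e+01,  6.99517038e-02,
        2.92173674e-02, -1.27249732e-04]), 'position': array([ 0.22012325, -0.55786239,  0.23252163]), 'tcp_rot': array([ 8.26740671e-01, -5.62582376e-01, -7.65195637e-04, -5.89298301e-04]), 'force': array([ 0.19456455, -0.76000537,  0.48843002]), 'ft_torque': array([-0.03132052, -0.06070777,  0.01028353]), 'width': 0.08741350278860449}
scene [[496.25789590505906, 0.0, 259.53853903628936], [0.0, 496.25789590505906, 189.47973309430796], [0.0, 0.0, 1.0]] [[0.8664087594460022, -0.412263778889273, 0.28173469465292394, 1.054102931273734], [0.4991069722066287, 0.7320665836612145, -0.4636493797918096, -0.7484225670460423], [-0.015102710020762283, 0.5423256343771099, 0.8400326270136738, 1.4418422946869012], [0.0, 0.0, 0.0, 1.0]] ['frame', 'mtx', 
[... 173 characters left out ...]
0.12062721404249281, 0.3945451269351445], [-0.9996776492360754, -0.025336197646582168, -0.0016354530404210264, -0.011344216785372948], [-0.004679232670969666, 0.12054751866343719, 0.9926965299252833, 1.7685167040604775], [0.0, 0.0, 0.0, 1.0]] ['frame', 'mtx', 'extrinsics']
wrist [[334.5667233859603, 0.0, 254.19684564499215], [0.0, 334.5667233859603, 192.99535054131624], [0.0, 0.0, 1.0]] [[0.36602989927861895, 0.8961973076383406, 0.25070400598289505, 0.28888061669437304], [-0.930600838183409, 0.3530891429824725, 0.09648905160813759, -0.5320169816200013], [-0.0020476343469833036, -0.26862323594523685, 0.9632431491082033, 0.3839941180173611], [0.0, 0.0, 0.0, 1.0]] ['frame', 'mtx', 'extrinsics']
```

View pics/scene0.png

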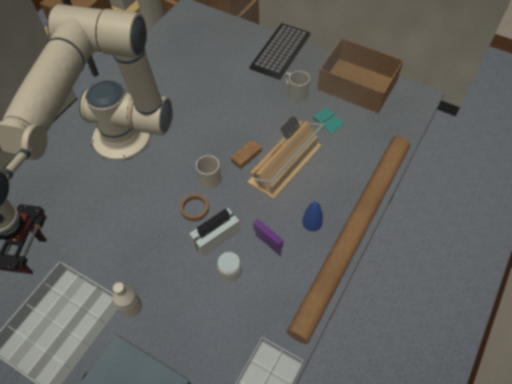

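View pics/top0.png

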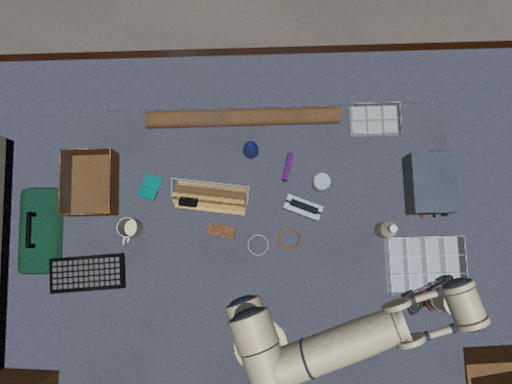

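View pics/wrist0.png

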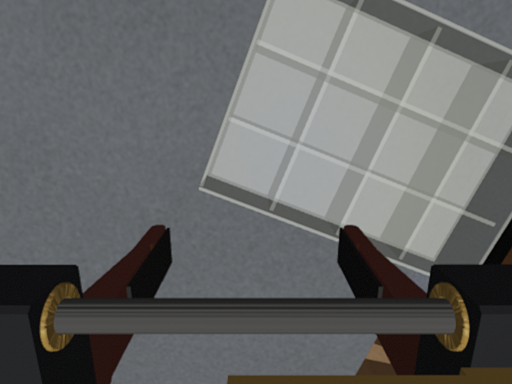

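```bash
cat > h.py <<'E'
import numpy as np,cv2
from scipy.spatial.transform import Rotation as R
from workcell import read_state,get_image
def proj(im,P):
    P=np.atleast_2d(P);E=np.linalg.inv(im["extrinsics"]);c=P@E[:3,:3].T+E[:3,3]
    u=c*[1,-1,-1];u=u@im["mtx"].T;return u[:,:2]/u[:,2:]
def ray(im,px):
    px=np.atleast_2d(np.asarray(px,float));E=im["extrinsics"]
    d=np.c_[px,np.ones(len(px))]@np.linalg.inv(im["mtx"]).T*[1,-1,-1]
    return E[:3,3],d@E[:3,:3].T
def onz(im,px,z):
    o,d=ray(im,px);return o+d*((z-o[2])/d[:,2:])
def tri(im1,p1,im2,p2):
    o1,d1=ray(im1,p1);o2,d2=ray(im2,p2);out=[]
    for a,b in zip(d1,d2):
        t=np.linalg.lstsq(np.c_[a,-b],o2-o1,rcond=None)[0];A=o1+a*t[0];B=o2+b*t[1]
        out.append(np.r_[(A+B)/2,np.linalg.norm(A-B)])
    return np.array(out)
def crop(im,x0,y0,w,h,k,name):
    f=cv2.resize(im["frame"][y0:y0+h,x0:x0+w,::-1],None,fx=k,fy=k,interpolation=cv2.INTER_CUBIC);cv2.imwrite("pics/"+name,f)
E
python3 - <<'E'
from h import *
t=get_image("top");s=get_image("scene")
crop(t,160,170,100,50,8,"t1.png");crop(t,270,140,70,70,8,"t2.png");crop(s,235,100,100,100,6,"s1.png");crop(s,170,180,130,100,6,"s2.png")
E
```

```text
(no output)
```

View pics/t1.png

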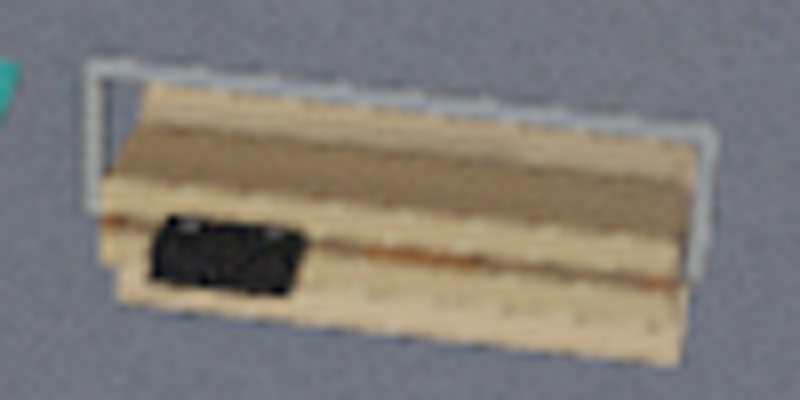

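View pics/s1.png

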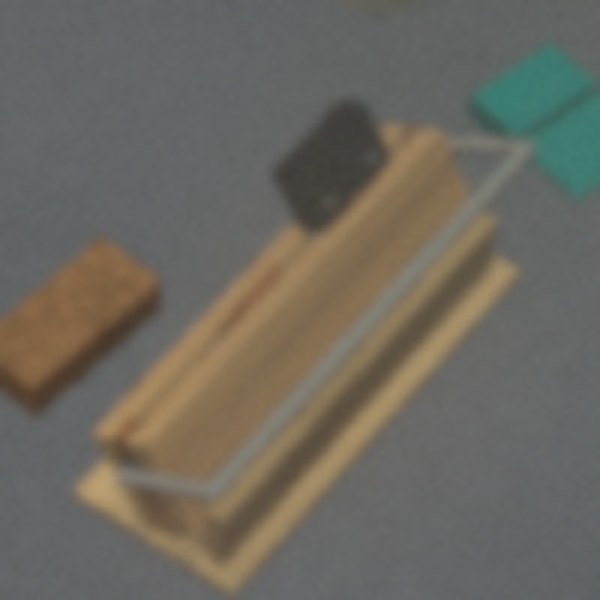

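View pics/t2.png

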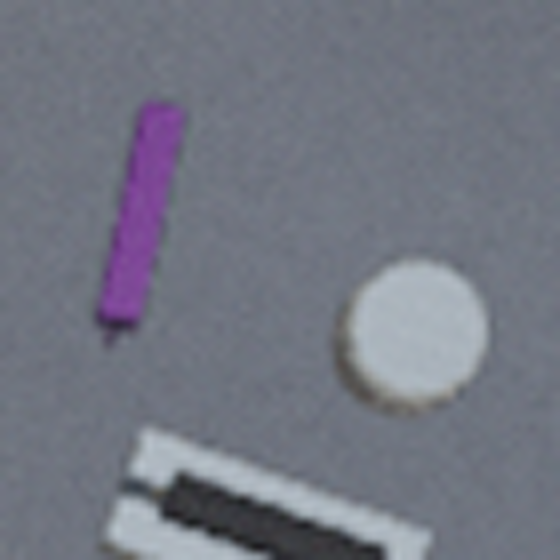

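View pics/s2.png

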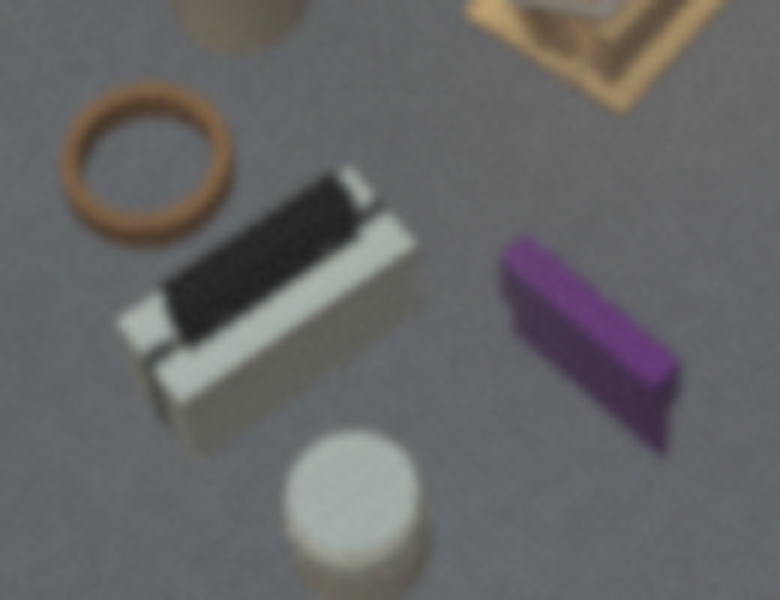

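```bash
python3 - <<'E'
from h import *
t=get_image("top");s=get_image("scene")
T=lambda *p:[(x/8+160,y/8+170) for x,y in p]
S=lambda *p:[(x/6+235,y/6+100) for x,y in p]
T2=lambda *p:[(x/8+270,y/8+140) for x,y in p]
S2=lambda *p:[(x/6+170,y/6+180) for x,y in p]
print("backedge",onz(t,T((100,175),(685,237)),.0965).round(4),onz(s,S((430,128),(148,445)),.0965).round(4))
print(tri(t,T((100,175),(685,237)),s,S((430,128),(148,445))).round(4))
print("bail corners",tri(t,T((92,65),(712,132)),s,S((530,147),(212,492))).round(4))
# stand: corners of top z=.075
print("stand scene",onz(s,S2((345,165),(415,243),(120,322),(180,400)),.075).round(4))
f=t["frame"].astype(int)
m=(f.sum(2)<150).astype(np.uint8)
n,l,st,c=cv2.connectedComponentsWithStats(m)
for i in range(1,n):
    if st[i,4]>20:
        r=cv2.minAreaRect(np.argwhere(l==i)[:,::-1].astype(np.float32));print(st[i],c[i],r,onz(t,[c[i]],.12).round(4))
print("stand corners")
E
```

```text
backedge [[0.6069 0.3261 0.0965]
 [0.5691 0.0409 0.0965]] [[0.605  0.3243 0.0965]
 [0.5733 0.0463 0.0965]]
[[0.6058 0.3253 0.0965 0.0026]
 [0.5715 0.0429 0.0984 0.0067]]
bail corners [[0.6627 0.3304 0.105  0.0067]
 [0.6209 0.0279 0.1081 0.0052]]
stand scene [[ 0.5405 -0.104   0.075 ]
 [ 0.5978 -0.1264  0.075 ]
 [ 0.4889 -0.2417  0.075 ]
 [ 0.5409 -0.2637  0.075 ]]
[347  41 165  10 860] [433.84069767  45.78837209] ((429.0495910644531, 45.90780258178711), (6.023941516876221, 164.10049438476562), 88.51213073730469) [[ 1.1673 -0.7277  0.12  ]]
[ 24  52  87   8 400] [65.42 55.84] ((67.0088119506836, 55.82167434692383), (5.669105529785156, 86.15945434570312), 88.4306411743164) [[1.1652 0.751  0.12  ]]
[  0  55  25   6 108] [ 9.75       57.36111111] ((12.0, 57.5), (5.0, 24.0), 90.0) [[1.1648 0.9748 0.12  ]]
[   0  139   58  245 2225] [ 10.78337079 285.63325843] ((28.499996185302734, 260.9999694824219), (56.99999237060547, 243.99996948242188), 0.0) [[0.2639 0.9307 0.12  ]]
[179 197  19  10 136] [187.66911765 201.67647059] ((187.87196350097656, 201.65243530273438), (18.00033950805664, 7.95107
[... 705 characters left out ...]
2106934), 56.3099365234375) [[ 0.2212 -0.6498  0.12  ]]
[228 295  28  12  54] [240.35185185 299.24074074] ((240.8013916015625, 299.1369934082031), (4.09644079208374, 28.792125701904297), 69.44395446777344) [[0.1928 0.0679 0.12  ]]
[231 307  33  14 100] [245.86 311.51] ((246.16738891601562, 311.8806457519531), (6.216089725494385, 34.171871185302734), 68.5522689819336) [[0.1476 0.0483 0.12  ]]
[464 345  48  26 722] [487.56648199 354.30747922] ((487.8780212402344, 356.4024353027344), (21.97587776184082, 48.47944641113281), 83.6598129272461) [[-0.0272 -0.8366  0.12  ]]
[471 372  41  12 339] [493.73451327 378.84660767] ((491.0, 377.5), (11.0, 40.0), 90.0) [[-0.1139 -0.8513  0.12  ]]
stand corners
```

```bash
python3 - <<'E'
from h import *
s=read_state();Rt=R.from_quat(s["tcp_rot"]).as_matrix();print(Rt.round(3))
w=get_image("wrist");E=w["extrinsics"];print("cam in tool R",(Rt.T@E[:3,:3]).round(4),"p",(Rt.T@(E[:3,3]-s["position"])).round(4))
np.save("cam.npy",np.vstack([np.c_[Rt.T@E[:3,:3],Rt.T@(E[:3,3]-s["position"])],[0,0,0,1]]))
E
```

```text
[[ 0.367 -0.93  -0.   ]
 [-0.93  -0.367  0.   ]
 [-0.    -0.    -1.   ]]
cam in tool R [[ 1.000e+00  9.000e-04  6.000e-04]
 [ 1.000e-03 -9.632e-01 -2.687e-01]
 [ 3.000e-04  2.687e-01 -9.632e-01]] p [ 0.0009 -0.0735 -0.1513]
```

```bash
cat >> h.py <<'E'
def frame(yaw,tilt):  # columns slot x,y,z
    return R.from_euler("ZY",[yaw,-tilt]).as_matrix()
FL=np.diag([1.,-1,-1])
def move(p,Rt):
    s=read_state();R0=R.from_quat(s["tcp_rot"]).as_matrix()
    print("dp cm",(R0.T@(np.asarray(p)-s["position"])*100).round(2),"rot",R.from_matrix(R0.T@Rt).as_rotvec().round(4),"t",s["time_s"])
E
python3 - <<'E'
from h import *
F=frame(-.131,np.pi/6);print(F.round(3))
move([.47,.20,.258],F@FL)
E
```

```text
[[ 0.859  0.131 -0.496]
 [-0.113  0.991  0.065]
 [ 0.5    0.     0.866]]
dp cm [-61.35 -51.06  -2.43] rot [ 0.2781  0.4731 -1.0387] t 0.4
```

```bash
python3 -m inch '{"hand":[1,1,1,1,1,1,1,1,1,1,1,1,1,1,1,1,1,1,1,1],"dp":[[-61.3,-51,-2.4],[-61.3,-51,-2.4],[-61.3,-51,-2.4],[-61.3,-51,-2.4],[-61.3,-51,-2.4],[-61.3,-51,-2.4],[-61.3,-51,-2.4],[-61.3,-51,-2.4],[-61.3,-51,-2.4],[-61.3,-51,-2.4],[-61.3,-51,-2.4],[-61.3,-51,-2.4],[-61.3,-51,-2.4],[-61.3,-51,-2.4],[-61.3,-51,-2.4],[-61.3,-51,-2.4],[-61.3,-51,-2.4],[-61.3,-51,-2.4],[-61.3,-51,-2.4],[-61.3,-51,-2.4]],"rotation":[[0.278,0.473,-1.039],[0.278,0.473,-1.039],[0.278,0.473,-1.039],[0.278,0.473,-1.039],[0.278,0.473,-1.039],[0.278,0.473,-1.039],[0.278,0.473,-1.039],[0.278,0.473,-1.039],[0.278,0.473,-1.039],[0.278,0.473,-1.039],[0.278,0.473,-1.039],[0.278,0.473,-1.039],[0.278,0.473,-1.039],[0.278,0.473,-1.039],[0.278,0.473,-1.039],[0.278,0.473,-1.039],[0.278,0.473,-1.039],[0.278,0.473,-1.039],[0.278,0.473,-1.039],[0.278,0.473,-1.039]]}'; python3 - <<'E'
from h import *
w=get_image("wrist");cv2.imwrite("pics/w1.png",w["frame"][:,:,::-1]);np.savez("w1.npz",**w)
F=frame(-.131,np.pi/6);move([.47,.20,.258],F@FL);print(read_state()["qpos"].round(3),read_state()["force"])
E
```

```text
time_s: 2.07
position: [0.4691, 0.2027, 0.2578]
tcp_rot: [0.964, -0.062, 0.259, 0.016]
force: [0.8, -0.3, -0.1]
width: 0.0878
dp cm [ 0.26  0.7  -0.11] rot [-0.0052  0.0026  0.0051] t 2.1167
[ 0.555 -0.523  1.8   -0.319  1.45   0.651] [-3.86718485  0.54585426 -1.93662386]
```

View pics/w1.png

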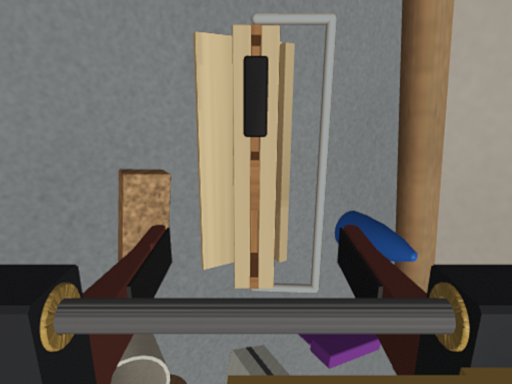

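```bash
python3 - <<'E'
from h import *
w=get_image("wrist");np.savez("w2.npz",**w);crop(w,185,0,160,150,5,"w2a.png");crop(w,185,150,160,150,5,"w2b.png");s=read_state();print(s["position"],s["time_s"],s["joint_velocities"].round(3))
E
```

```text
[0.46891867 0.20418617 0.25568148] 2.1667 [-0.089 -0.067  0.029 -0.004  0.032 -0.084]
```

View pics/w2a.png

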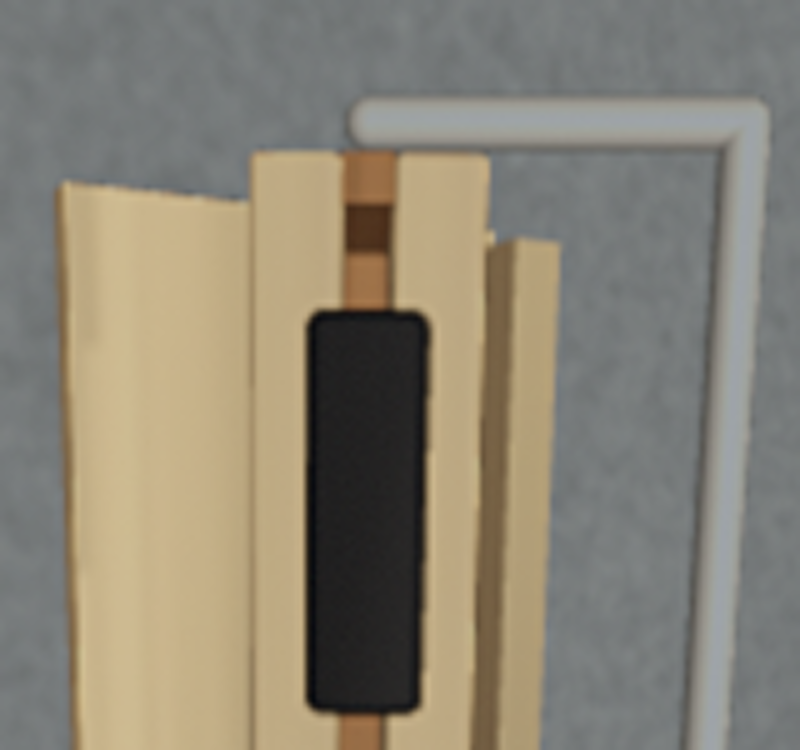

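View pics/w2b.png

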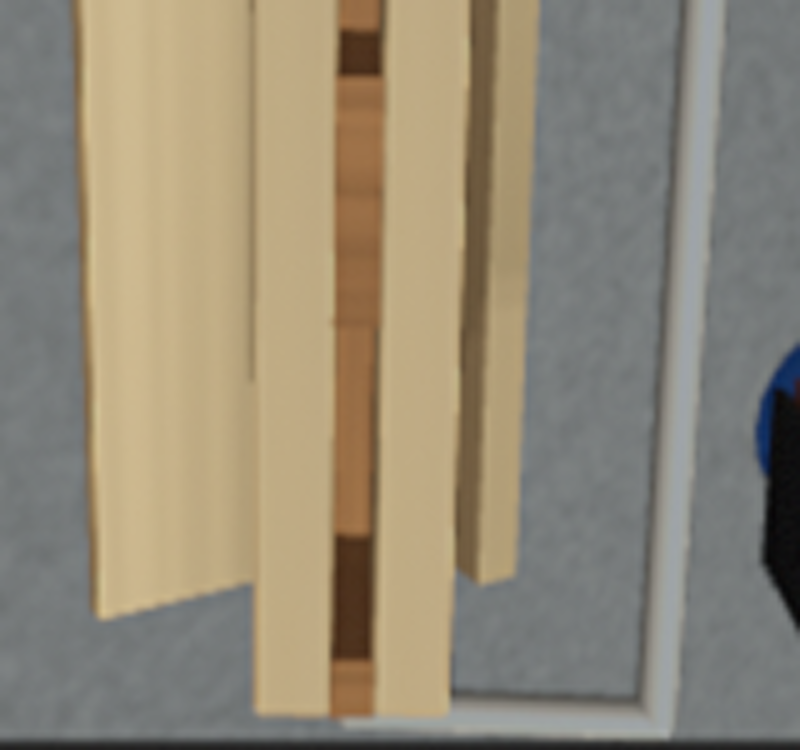

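```bash
cat >> h.py <<'E'
def pnp(im,obj,px):
    ok,rv,tv=cv2.solvePnP(np.asarray(obj,float),np.asarray(px,float),im["mtx"],None)
    C=np.diag([1.,-1,-1]);Rc=C@cv2.Rodrigues(rv)[0];tc=C@tv[:,0];E=im["extrinsics"]
    e=cv2.projectPoints(np.asarray(obj,float),rv,tv,im["mtx"],None)[0][:,0]-px
    return E[:3,:3]@Rc,E[:3,:3]@tc+E[:3,3],e
E
python3 - <<'E'
from h import *
w=dict(np.load("w2.npz"))
px=[(235.6,30.4),(282.8,31),(275.2,293.2),(236.2,293.2)]
obj=[(-.023,.142,0),(.023,.142,0),(.023,-.142,0),(-.023,-.142,0)]
Rr,p,e=pnp(w,obj,px)
print("pnp",p.round(4),Rr.round(3).tolist(),"err",e.round(2).tolist())
print("eulerZYX",R.from_matrix(Rr).as_euler("ZYX").round(4))
# constrained: heights known
zb,zf=.0965,.0735
A=onz(w,[px[1],px[2]],zb);B=onz(w,[px[0],px[3]],zf);print("back",A.round(4),"front",B.round(4))
print("yaw",[-np.arctan2(*( (q[0]-q[1])[:2])) for q in (A,B)],"lens",[np.linalg.norm(q[0]-q[1]) for q in(A,B)],"c",(A.mean(0)/2+B.mean(0)/2).round(4))
E
```

```text
pnp [0.571  0.1902 0.0835] [[0.867, 0.149, -0.476], [-0.121, 0.989, 0.089], [0.484, -0.019, 0.875]] err [[-0.03, -0.06], [0.01, 0.07], [0.06, 0.02], [-0.05, -0.04]]
eulerZYX [-0.139  -0.5049 -0.0217]
back [[0.6088 0.3272 0.0965]
 [0.5701 0.0464 0.0965]] front [[0.5701 0.3327 0.0735]
 [0.5305 0.0513 0.0735]]
yaw [np.float64(-0.13686895075020764), np.float64(-0.13981872436905976)] lens [np.float64(0.28345055938234487), np.float64(0.2841812783526761)] c [0.5699 0.1894 0.085 ]
```

```bash
cat >> h.py <<'E'
RC=np.array([.5699,.1894,.085]);FR=frame(-.138,np.pi/6)   # rack top face centre
def rk(x,y,z): return RC+FR@np.array([x,y,z])             # rack coords (slot axes, m)
def onplane(im,px,z):  # rays onto rack plane z -> rack coords
    o,d=ray(im,px);o=(o-RC)@FR;d=d@FR;return o+d*((z-o[2])/d[:,2:])
YW,YN=.069,-.089
E
python3 - <<'E'
from h import *
w=dict(np.load("w2.npz"))
a=lambda *p:[(185+x/5,y/5) for x,y in p]
b=lambda *p:[(185+x/5,150+y/5) for x,y in p]
print("handle top corners",onplane(w,a((308,312),(427,312),(420,712),(307,710)),.045).round(4).tolist())
print("slot wide ends",onplane(w,a((368,205)),0).round(4),onplane(w,b((360,77),(358,322),(352,658)),0).round(4).tolist())
print("slot edges", onplane(w,b((335,200),(382,200),(332,600),(375,600))+a((345,250),(392,250)),0).round(4).tolist())
print("bail bar centreline, at z guesses")
for j in (1.3,1.4,1.5,1.6,1.7):
    z=-.02+.075*np.cos(j); print(j,.075*np.sin(j),onplane(w,b((703,50),(670,550)),z).round(4).tolist())
E
```

```text
handle top corners [[-0.0108, 0.1084, 0.045], [0.0096, 0.1086, 0.045], [0.0099, 0.0405, 0.045], [-0.0106, 0.0406, 0.045]]
slot wide ends [[-0.0004  0.1328  0.    ]] [[-0.0004, 0.0109, 0.0], [-0.0002, -0.0439, 0.0], [-0.0006, -0.1266, 0.0]]
slot edges [[-0.0055, -0.0161, 0.0], [0.0047, -0.016, 0.0], [-0.0054, -0.1117, 0.0], [0.0046, -0.1116, 0.0], [-0.0048, 0.1247, 0.0], [0.0044, 0.1248, 0.0]]
bail bar centreline, at z guesses
1.3 0.07226686390628947 [[0.072, 0.0175, 0.0001], [0.072, -0.0981, 0.0001]]
1.4 0.07390872974913451 [[0.0735, 0.0163, -0.0073], [0.0736, -0.1017, -0.0073]]
1.5 0.07481212399530408 [[0.0751, 0.0151, -0.0147], [0.0752, -0.1054, -0.0147]]
1.6 0.07496802022811289 [[0.0767, 0.0139, -0.0222], [0.0768, -0.1091, -0.0222]]
1.7 0.07437486078393514 [[0.0783, 0.0126, -0.0297], [0.0783, -0.1128, -0.0297]]
```

```bash
python3 - <<'E'
from h import *
s=read_state();print(((s["position"]-RC)@FR).round(4))
move(rk(-.0005,.0745,.09),FR@FL)
move(rk(-.0005,.0745,.02),FR@FL)
E
```

```text
[-0.003   0.0008  0.1988]
dp cm [ 0.39 -7.3  10.93] rot [-0.0062  0.0034  0.0132] t 2.1667
dp cm [ 0.41 -7.26 17.93] rot [-0.0062  0.0034  0.0132] t 2.1667
```

```bash
python3 -m inch '{"hand":[1,1,1,1,1,1,1,1,1,1,1,1,1,1],"dp":[[0.2,-4,4],[0.4,-7.3,8],[0.4,-7.3,10.5],[0.4,-7.3,10.9],[0.4,-7.3,10.9],[0.4,-7.3,12],[0.4,-7.3,13.5],[0.4,-7.3,15],[0.4,-7.3,16.5],[0.4,-7.3,17.5],[0.4,-7.3,17.9],[0.4,-7.3,17.9],[0.4,-7.3,17.9],[0.4,-7.3,17.9]],"rotation":[[-0.006,0.003,0.013],[-0.006,0.003,0.013],[-0.006,0.003,0.013],[-0.006,0.003,0.013],[-0.006,0.003,0.013],[-0.006,0.003,0.013],[-0.006,0.003,0.013],[-0.006,0.003,0.013],[-0.006,0.003,0.013],[-0.006,0.003,0.013],[-0.006,0.003,0.013],[-0.006,0.003,0.013],[-0.006,0.003,0.013],[-0.006,0.003,0.013]]}'; python3 - <<'E'
from h import *
s=read_state();print(((s["position"]-RC)@FR).round(4),s["force"])
move(rk(-.0005,.0745,.02),FR@FL)
w=get_image("wrist");cv2.imwrite("pics/w3.png",w["frame"][:,:,::-1])
E
```

```text
time_s: 3.33
position: [0.57, 0.2652, 0.104]
tcp_rot: [0.963, -0.067, 0.259, 0.017]
force: [-0.5, 0.8, 0.4]
width: 0.0876
[0.0005 0.0751 0.0216] [-0.48438867  0.84371468  0.42239517]
dp cm [-0.1   0.06  0.16] rot [-0.0013 -0.0014 -0.0006] t 3.3333
```

View pics/w3.png

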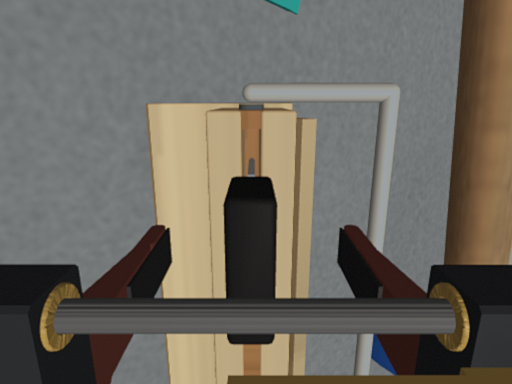

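```bash
python3 -m inch '{"hand":[-1,-1,-1,-1,-1,-1,-1,-1],"dp":[[-0.1,0,0.1],[-0.1,0,0.1],[-0.1,0,0.1],[-0.1,0,0.1],[-0.1,0,0.1],[-0.1,0,0.1],[-0.1,0,0.1],[-0.1,0,0.1]],"rotation":[[0,0,0],[0,0,0],[0,0,0],[0,0,0],[0,0,0],[0,0,0],[0,0,0],[0,0,0]]}'; python3 - <<'E'
from h import *
s=read_state();print(((s["position"]-RC)@FR).round(4),s["force"],s["width"])
print((FR@FL).T@R.from_quat(s["tcp_rot"]).as_matrix())
E
```

```text
time_s: 4.05
position: [0.5695, 0.2654, 0.1024]
tcp_rot: [0.963, -0.067, 0.259, 0.017]
force: [-0.8, -0.3, -0.4]
width: 0.038
[-0.0006  0.0752  0.0205] [-0.79090392 -0.30682519 -0.43670561] 0.037981580088975
[[ 9.99999234e-01 -3.98605859e-04  1.17139387e-03]
 [ 4.00170380e-04  9.99999028e-01 -1.33567532e-03]
 [-1.17086032e-03  1.33614306e-03  9.99998422e-01]]
```

Still closing (38 mm); give it more rows.

```bash
python3 -m inch '{"hand":[-1,-1,-1,-1,-1,-1],"dp":[[0,0,0],[0,0,0],[0,0,0],[0,0,0],[0,0,0],[0,0,0]],"rotation":[[0,0,0],[0,0,0],[0,0,0],[0,0,0],[0,0,0],[0,0,0]]}'; python3 - <<'E'
from h import *
s=read_state();print(((s["position"]-RC)@FR).round(4),s["force"],s["width"])
E
```

```text
time_s: 4.55
position: [0.5695, 0.2654, 0.1023]
tcp_rot: [0.964, -0.067, 0.259, 0.017]
force: [-0.1, -0.8, -0.2]
width: 0.0217
[-0.0008  0.0752  0.0204] [-0.05083774 -0.82859364 -0.21346912] 0.02169458141741002
```

```bash
python3 -m inch '{"hand":[-1,-1,-1,-1,-1,-1,-1,-1,-1,-1,-1,-1,-1,-1,-1],"dp":[[0,0,-1],[0,0,-2.5],[0,0,-4.5],[0,0,-6.5],[0,0,-7.3],[0,0,-7.5],[0,2,-7.5],[0,5,-7.5],[0,8.5,-7.5],[0,12,-7.5],[0,15,-7.5],[0,16.2,-7.5],[0,16.2,-7.5],[0,16.2,-7.5],[0,16.2,-7.5]],"rotation":[[0,0,0],[0,0,0],[0,0,0],[0,0,0],[0,0,0],[0,0,0],[0,0,0],[0,0,0],[0,0,0],[0,0,0],[0,0,0],[0,0,0],[0,0,0],[0,0,0],[0,0,0]]}'; python3 - <<'E'
from h import *
s=read_state();print(((s["position"]-RC)@FR).round(4),s["force"],s["width"])
w=get_image("wrist");cv2.imwrite("pics/w4.png",w["frame"][:,:,::-1]);np.savez("w4.npz",**w)
w=get_image("scene");crop(w,215,100,130,110,6,"s4.png")
w=get_image("top");crop(w,160,160,100,65,8,"t4.png")
E
```

```text
time_s: 5.8
position: [0.51, 0.1104, 0.1664]
tcp_rot: [0.964, -0.067, 0.258, 0.017]
force: [-0.9, 0.0, -2.0]
width: 0.0215
[-0.0012 -0.0864  0.0947] [-0.94543991  0.01954618 -1.9677854 ] 0.021516103343137406
```

View pics/w4.png

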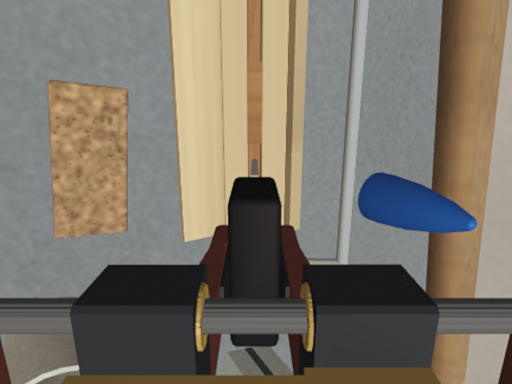

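View pics/s4.png

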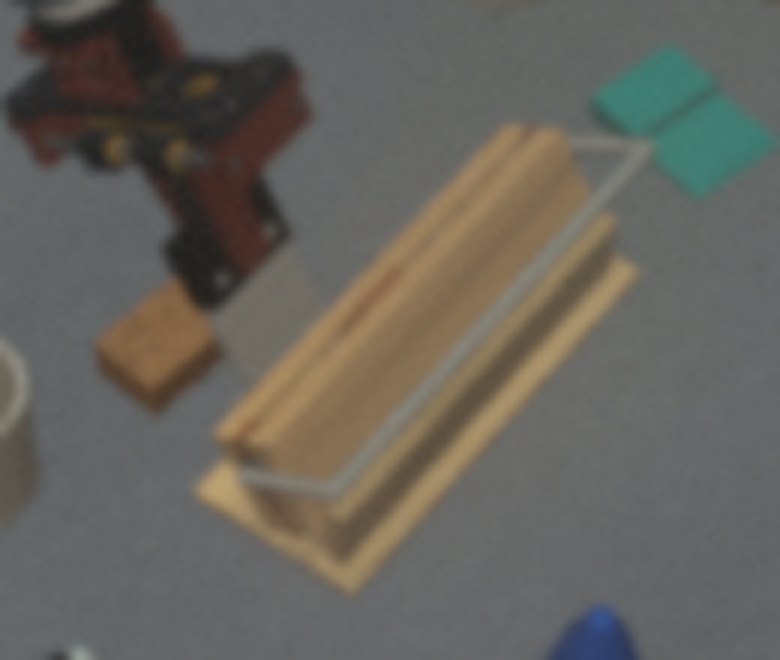

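```bash
python3 -m inch '{"hand":[-1,-1,-1,-1,-1,-1,-1,-1],"dp":[[0.07,0,0.8],[0.07,0,1.6],[0.07,0,2.4],[0.07,0,3.2],[0.07,0,4],[0.07,0,4],[0.07,0,4],[0.07,0,4]],"rotation":[[0,0,0],[0,0,0],[0,0,0],[0,0,0],[0,0,0],[0,0,0],[0,0,0],[0,0,0]]}'; python3 - <<'E'
from h import *
s=read_state();print(((s["position"]-RC)@FR).round(4),s["force"]@FR,s["width"])
w=get_image("wrist");cv2.imwrite("pics/w5.png",w["frame"][:,:,::-1])
E
```

```text
time_s: 6.62
position: [0.5305, 0.1081, 0.1324]
tcp_rot: [0.964, -0.066, 0.258, 0.017]
force: [0.0, 0.1, -0.7]
width: 0.0218
[-0.0004 -0.0859  0.0549] [-0.36930303  0.07504915 -0.65150021] 0.02176171485228538
```

View pics/w5.png

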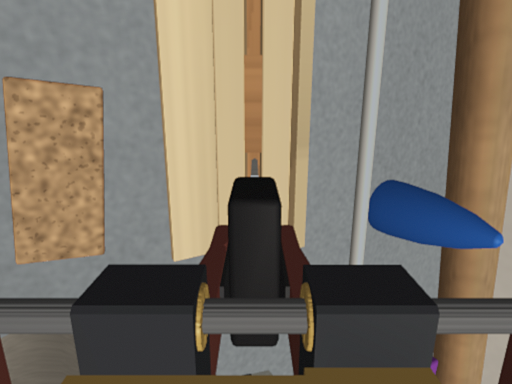

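```bash
python3 -m inch '{"hand":[-1,-1,-1,-1,-1,-1,-1],"dp":[[0,0,0.8],[0,0,1.6],[0,0,2.4],[0,0,3.1],[0,0,3.5],[0,0,3.55],[0,0,3.55]],"rotation":[[0,0,0],[0,0,0],[0,0,0],[0,0,0],[0,0,0],[0,0,0],[0,0,0]]}'; python3 - <<'E'
from h import *
s=read_state();print(((s["position"]-RC)@FR).round(4),s["force"]@FR,s["width"])
E
```

```text
time_s: 7.25
position: [0.5473, 0.1058, 0.102]
tcp_rot: [0.964, -0.066, 0.257, 0.017]
force: [-13.4, 0.5, 7.9]
width: 0.0221
[-0.0009 -0.0859  0.0201] [-7.63989172 -1.32406743 13.47670813] 0.022076981697123646
```

```bash
python3 -m inch '{"hand":[0.2,0.2,0.6,0.8,0.8,0.8,0.8,0.8,0.8,0.8,0.8,0.8],"dp":[[0,0,-0.05],[0,0,-0.05],[0,0,-0.05],[0,0,-0.05],[0,0,-0.05],[0,0,-0.05],[0,0,-2],[0,0,-5],[0,0,-8.5],[0,0,-12],[0,0,-13],[0,0,-13]],"rotation":[[0,0,0],[0,0,0],[0,0,0],[0,0,0],[0,0,0],[0,0,0],[0,0,0],[0,0,0],[0,0,0],[0,0,0],[0,0,0],[0,0,0]]}'; python3 - <<'E'
from h import *
s=read_state();print(((s["position"]-RC)@FR).round(4),s["force"]@FR,s["width"])
w=get_image("wrist");cv2.imwrite("pics/w6.png",w["frame"][:,:,::-1]);np.savez("w6.npz",**w)
w=get_image("scene");crop(w,215,100,130,110,6,"s6.png")
E
```

```text
time_s: 8.25
position: [0.4838, 0.1152, 0.2192]
tcp_rot: [0.963, -0.066, 0.261, 0.016]
force: [0.1, 0.4, 0.4]
width: 0.0788
[ 0.0021 -0.0853  0.1537] [0.25377405 0.45562645 0.3410684 ] 0.07878313357175237
```

View pics/w6.png

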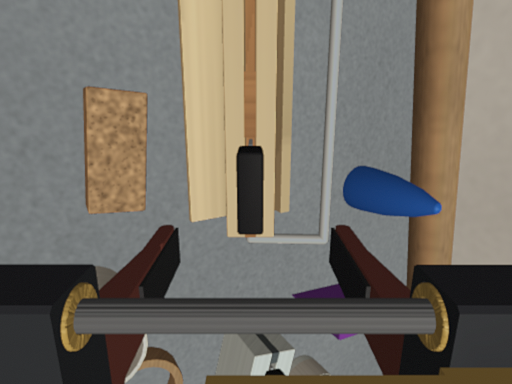

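View pics/s6.png

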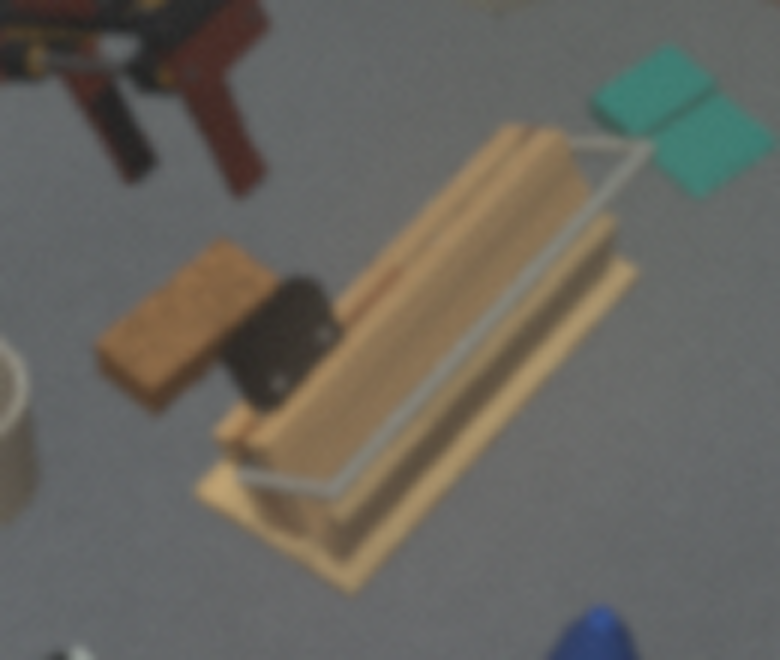

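```bash
python3 - <<'E'
from h import *
w=dict(np.load("w6.npz"));crop(w,170,120,140,130,5,"w6b.png")
# view over stand: stand centre guess
s=get_image("scene");
S2=lambda *p:[(x/6+170,y/6+180) for x,y in p]
c=onz(s,S2((345,165),(415,243),(120,322),(180,400)),.075);print(c.mean(0),[np.arctan2(*(c[0]-c[2])[:2]),np.arctan2(*(c[1]-c[3])[:2])],np.linalg.norm(c[0]-c[2]),np.linalg.norm(c[0]-c[1]))
T2=lambda *p:[(x/8+270,y/8+140) for x,y in p]
t=get_image("top");crop(t,275,185,60,45,12,"t6.png")
E
```

```text
[ 0.54203695 -0.18398084  0.075     ] [np.float64(0.3582208588180996), np.float64(0.3929260525685759)] 0.1469996623787324 0.06156431883213038
```

View pics/w6b.png

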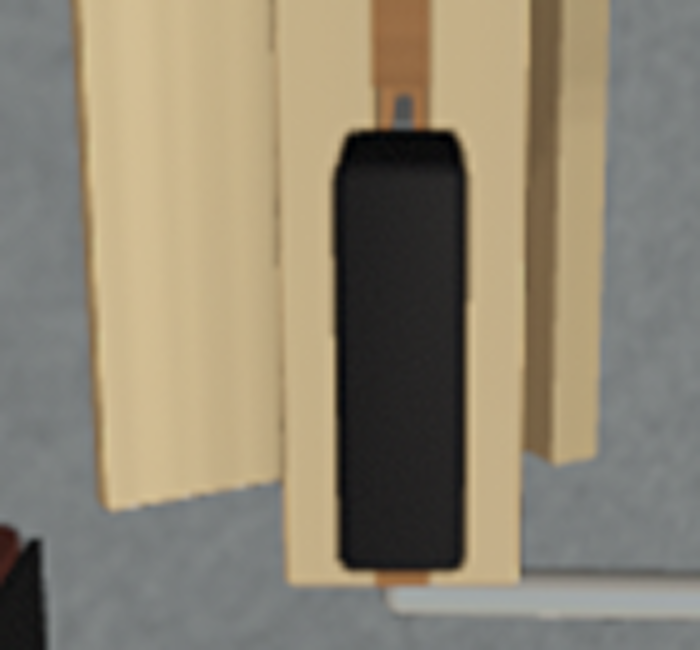

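View pics/t6.png

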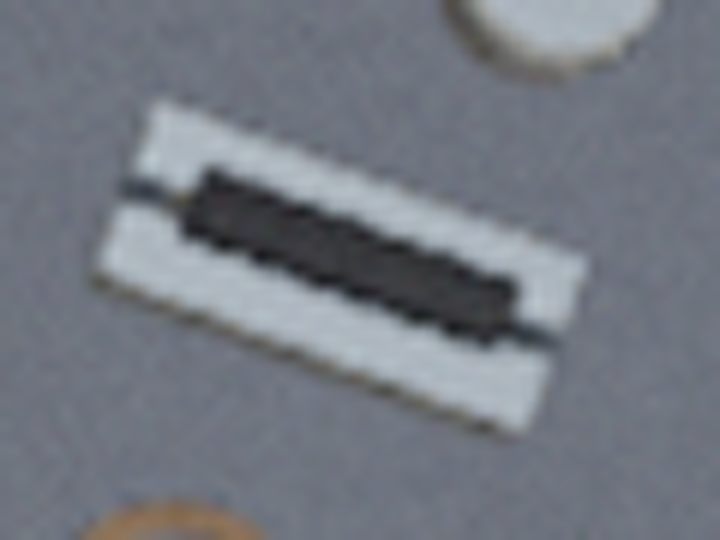

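```bash
python3 - <<'E'
from h import *
w=dict(np.load("w6.npz"))
a=lambda *p:[(170+x/5,120+y/5) for x,y in p]
print(onplane(w,a((337,168),(466,168),(463,568),(343,568)),.045).round(4).tolist())
print(onplane(w,a((348,132),(460,132)),0).round(4).tolist(),onplane(w,a((288,583),(520,583),(402,95)),0).round(4).tolist())
print("slot start",onplane(w,a((405,85)),0).round(4))
t=get_image("top")
T=lambda *p:[(x/12+275,y/12+185) for x,y in p]
c=onz(t,T((160,98),(585,262),(525,435),(100,278)),.075);print("stand",c.round(4).tolist(),c.mean(0),np.arctan2(*(c[0]-c[1])[:2]),np.arctan2(*(c[3]-c[2])[:2]))
h=onz(t,T((208,168),(518,280),(490,348),(180,240)),.12);print("handle",h.round(4).tolist(),h.mean(0),np.arctan2(*(h[0]-h[1])[:2]),np.arctan2(*(h[3]-h[2])[:2]))
E
```

```text
[[-0.0101, -0.0528, 0.045], [0.0101, -0.0528, 0.045], [0.01, -0.1198, 0.045], [-0.01, -0.1198, 0.045]]
[[-0.0101, -0.053, 0.0], [0.0103, -0.053, 0.0]] [[-0.0229, -0.1413, 0.0], [0.0225, -0.1414, 0.0], [-0.0002, -0.0463, 0.0]]
slot start [[ 0.0003 -0.0445  0.    ]]
stand [[0.5927, -0.1279, 0.075], [0.535, -0.2654, 0.075], [0.4788, -0.2434, 0.075], [0.5338, -0.1062, 0.075]] [ 0.53508502 -0.18573414  0.075     ] 0.3972919918245491 0.38100706645837873
handle [[0.5645, -0.1394, 0.12], [0.5261, -0.2371, 0.12], [0.5046, -0.2272, 0.12], [0.5416, -0.1296, 0.12]] [ 0.53418285 -0.18333811  0.12      ] 0.375038363941507 0.36279417294881566
```

```bash
python3 - <<'E'
from h import *
move([.536,-.18,.30],frame(-.38,0)@FL)
E
```

```text
dp cm [12.42 28.42 -3.06] rot [-0.0617 -0.515   0.2376] t 8.5
```

```bash
python3 -m inch '{"hand":[1,1,1,1,1,1,1,1,1,1,1,1,1],"dp":[[0,2,-3],[2,5,-3],[5,9,-3.1],[8,13,-3.1],[10,17,-3.1],[12,21,-3.1],[12.4,24.5,-3.1],[12.4,27,-3.1],[12.4,28.4,-3.1],[12.4,28.4,-3.1],[12.4,28.4,-3.1],[12.4,28.4,-3.1],[12.4,28.4,-3.1]],"rotation":[[-0.062,-0.515,0.238],[-0.062,-0.515,0.238],[-0.062,-0.515,0.238],[-0.062,-0.515,0.238],[-0.062,-0.515,0.238],[-0.062,-0.515,0.238],[-0.062,-0.515,0.238],[-0.062,-0.515,0.238],[-0.062,-0.515,0.238],[-0.062,-0.515,0.238],[-0.062,-0.515,0.238],[-0.062,-0.515,0.238],[-0.062,-0.515,0.238]]}'; python3 - <<'E'
from h import *
w=get_image("wrist");cv2.imwrite("pics/w7.png",w["frame"][:,:,::-1]);np.savez("w7.npz",**w);crop(w,170,50,180,140,4.4,"w7b.png")
E
```

```text
time_s: 9.58
position: [0.5358, -0.1781, 0.2999]
tcp_rot: [0.982, -0.188, -0.0, -0.0]
force: [0.5, 0.2, 0.8]
width: 0.0878
```

View pics/w7.png

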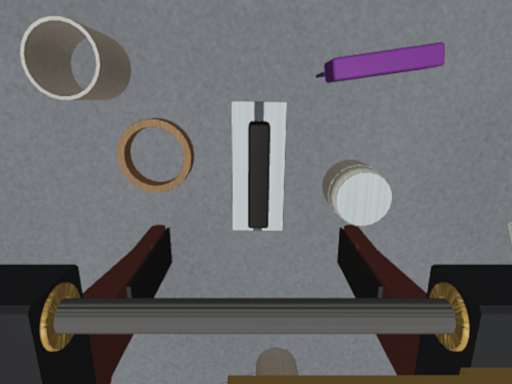

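View pics/w7b.png

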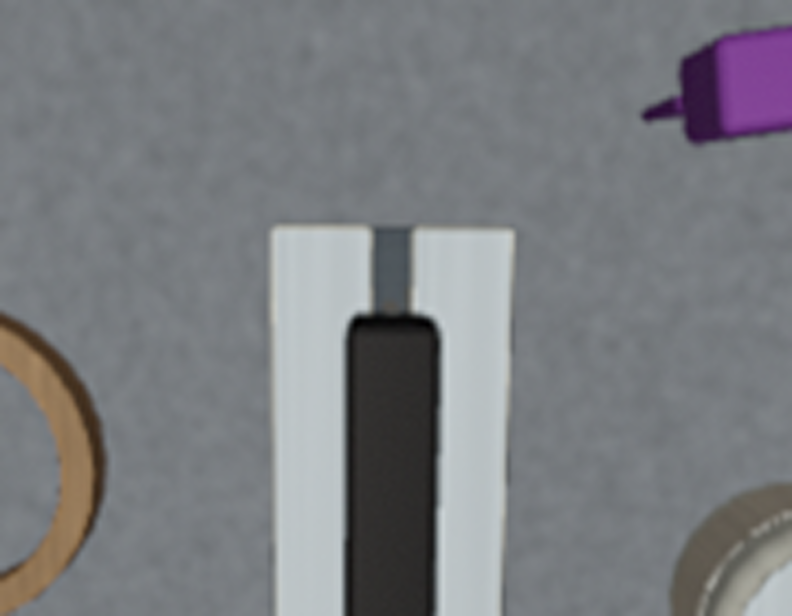

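```bash
python3 - <<'E'
from h import *
w=dict(np.load("w7.npz"));f=w["frame"].astype(int)
m=np.zeros(f.shape[:2],np.uint8);m[110:235,240:280]=(f[110:235,240:280].sum(2)<165)
n,l,st,c=cv2.connectedComponentsWithStats(m);i=1+st[1:,4].argmax();P=np.argwhere(l==i)[:,::-1]
for r in range(120,230,15): q=P[P[:,1]==r][:,0]; print(r,q.min() if len(q) else None,q.max() if len(q) else None)
print(st[i])
# edges at rows with half pixel
rows=np.arange(135,222);L=[];Rr=[]
for r in rows:
    q=P[P[:,1]==r][:,0];L.append(q.min()-.5);Rr.append(q.max()+.5)
A=np.polyfit(rows,L,1);B=np.polyfit(rows,Rr,1)
top,bot=st[i,1]-.5+2,st[i,1]+st[i,3]-.5
pts=[(np.polyval(A,top),top),(np.polyval(B,top),top),(np.polyval(B,bot),bot),(np.polyval(A,bot),bot)]
h=onz(w,pts,.12);print(np.round(pts,1).tolist(),h.round(4).tolist(),h.mean(0),np.arctan2(*(h[0]-h[3])[:2]),np.arctan2(*(h[1]-h[2])[:2]),np.linalg.norm(h[0]-h[3]),np.linalg.norm(h[0]-h[1]))
crop(w,210,85,100,160,4,"w7c.png")
E
```

```text
120 None None
135 249 269
150 249 268
165 249 268
180 249 267
195 249 267
210 249 267
225 249 266
[ 249  121   21  107 2083]
[[248.5, 122.5], [269.4, 122.5], [267.1, 227.5], [248.5, 227.5]] [[0.5502, -0.1283, 0.12], [0.569, -0.1358, 0.12], [0.5276, -0.2366, 0.12], [0.5093, -0.2293, 0.12]] [ 0.53902568 -0.18252262  0.12      ] 0.3841361338197684 0.3892145350651214 0.10894248783658486 0.020267360277745484
```

View pics/w7c.png

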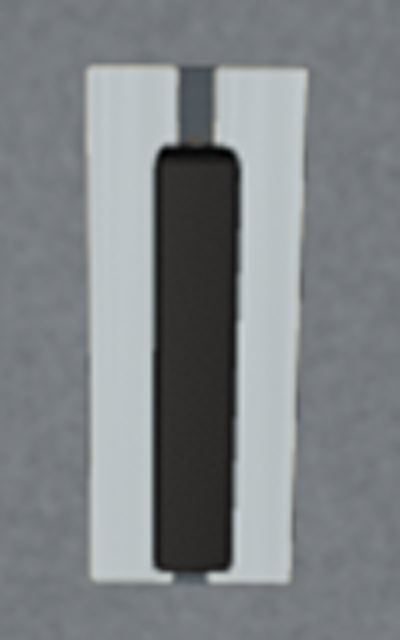

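```bash
python3 - <<'E'
from h import *
print(read_state()["position"]);move([.539,-.1825,.0955],frame(-.386,0)@FL)
E
```

```text
[ 0.53586592 -0.17812959  0.30021237]
dp cm [ 0.45  0.29 20.47] rot [-0.0001 -0.0001  0.0077] t 9.6333
```

```bash
python3 -m inch '{"hand":[1,1,1,1,1,1,1,1,1,1,1],"dp":[[0.4,0.3,3],[0.45,0.3,6.5],[0.45,0.3,9.5],[0.45,0.3,11.5],[0.45,0.3,13.5],[0.45,0.3,15.5],[0.45,0.3,17.5],[0.45,0.3,19],[0.45,0.3,20.2],[0.45,0.3,20.45],[0.45,0.3,20.45]],"rotation":[[0,0,0.008],[0,0,0.008],[0,0,0.008],[0,0,0.008],[0,0,0.008],[0,0,0.008],[0,0,0.008],[0,0,0.008],[0,0,0.008],[0,0,0.008],[0,0,0.008]]}'; python3 - <<'E'
from h import *
s=read_state();print(s["position"],s["force"])
move([.539,-.1825,.0955],frame(-.386,0)@FL)
w=get_image("wrist");cv2.imwrite("pics/w8.png",w["frame"][:,:,::-1])
E
```

```text
time_s: 10.55
position: [0.5387, -0.1817, 0.095]
tcp_rot: [0.982, -0.191, -0.001, -0.0]
force: [-0.1, -0.3, 0.1]
width: 0.0878
[ 0.53869002 -0.18165641  0.09503102] [-0.06768199 -0.33779468  0.08439024]
dp cm [ 0.06  0.07 -0.05] rot [-0.0001  0.0013  0.0009] t 10.55
```

View pics/w8.png

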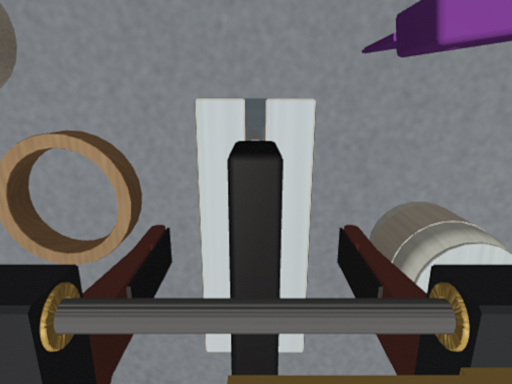

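Handle is centred between the pads (col ~255), the tin clear of the right finger. Grip.

```bash
python3 -m inch '{"hand":[-1,-1,-1,-1,-1,-1,-1,-1,-1,-1,-1,-1,-1],"dp":[[0.05,0.05,0],[0.05,0.05,0],[0.05,0.05,0],[0.05,0.05,0],[0.05,0.05,0],[0.05,0.05,0],[0.05,0.05,0],[0.05,0.05,0],[0.05,0.05,0],[0.05,0.05,0],[0.05,0.05,0],[0.05,0.05,0],[0.05,0.05,0]],"rotation":[[0,0,0],[0,0,0],[0,0,0],[0,0,0],[0,0,0],[0,0,0],[0,0,0],[0,0,0],[0,0,0],[0,0,0],[0,0,0],[0,0,0],[0,0,0]]}'; python3 - <<'E'
from h import *
s=read_state();print(s["position"],s["force"],s["width"])
Rt=R.from_quat(s["tcp_rot"]).as_matrix()
print("handle in tool",Rt.T@(np.array([.539,-.1825,.075])-s["position"]), Rt[:,2])
np.savez("grip.npz",p=s["position"],Rt=Rt)
E
```

```text
time_s: 11.68
position: [0.5394, -0.1827, 0.0962]
tcp_rot: [0.981, -0.192, 0.0, -0.0]
force: [-0.1, -0.2, 0.2]
width: 0.022
[ 0.53939006 -0.18271432  0.09617989] [-0.10713901 -0.15590927  0.20416953] 0.022019168761926226
handle in tool [-4.47942834e-04 -5.00550836e-05  2.11797678e-02] [ 2.92105934e-04 -2.32874209e-05 -9.99999957e-01]
```

```bash
python3 - <<'E'
from h import *
print(rk(-.0005,.0705,.16));move(rk(-.0005,.0705,.16),FR@FL)
E
```

```text
[0.49992981 0.27029432 0.22331406]
dp cm [-20.69 -40.49 -12.72] rot [ 0.0647  0.5206 -0.2418] t 11.6833
```

```bash
python3 -m inch '{"hand":[-1,-1,-1,-1,-1,-1,-1,-1,-1,-1,-1,-1,-1,-1,-1,-1,-1,-1,-1,-1],"dp":[[0,0,-1],[0,0,-3],[0,0,-6],[0,0,-9],[0,0,-12],[-1,-2,-14],[-2.5,-5,-15],[-4,-8,-15],[-6,-11.5,-15],[-8,-15,-15],[-10,-18.5,-15],[-12,-22,-15],[-14,-25.5,-15],[-16,-29,-15],[-18,-32.5,-14.5],[-19.5,-36,-13.5],[-20.5,-39,-12.7],[-20.7,-40.5,-12.7],[-20.7,-40.5,-12.7],[-20.7,-40.5,-12.7]],"rotation":[[0,0,0],[0,0,0],[0,0,0],[0,0,0],[0,0,0],[0.005,0.04,-0.02],[0.01,0.08,-0.04],[0.018,0.14,-0.07],[0.025,0.2,-0.1],[0.032,0.26,-0.12],[0.04,0.33,-0.15],[0.05,0.4,-0.185],[0.057,0.46,-0.21],[0.065,0.52,-0.242],[0.065,0.521,-0.242],[0.065,0.521,-0.242],[0.065,0.521,-0.242],[0.065,0.521,-0.242],[0.065,0.521,-0.242],[0.065,0.521,-0.242]]}'; python3 - <<'E'
from h import *
w=get_image("wrist");cv2.imwrite("pics/w9.png",w["frame"][:,:,::-1]);np.savez("w9.npz",**w)
s=get_image("scene");crop(s,165,80,190,140,4,"s9.png")
s=read_state();print(((s["position"]-RC)@FR).round(4),s["width"]);move(rk(-.0005,.0705,.0955),FR@FL)
E
```

```text
time_s: 13.35
position: [0.4994, 0.2709, 0.2231]
tcp_rot: [0.964, -0.066, 0.258, 0.018]
force: [0.4, -0.3, -1.7]
width: 0.0225
[-0.0002  0.0698  0.1604] 0.021718109792899204
dp cm [-0.04 -0.07  6.49] rot [ 0.0001 -0.0008 -0.0007] t 13.45
```

View pics/w9.png

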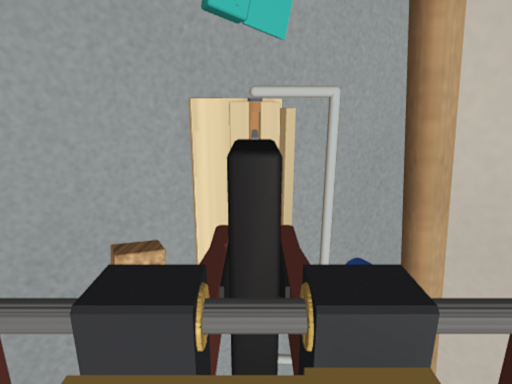

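View pics/s9.png

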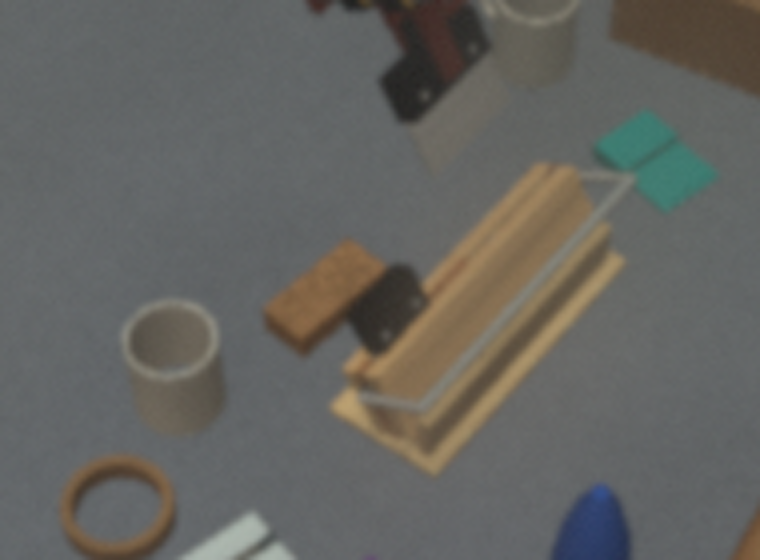

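```bash
python3 -m inch '{"hand":[-1,-1,-1,-1,-1,-1,-1,-1,-1,-1,-1,-1],"dp":[[-0.03,-0.05,2],[-0.03,-0.05,4],[-0.03,-0.05,6],[-0.03,-0.05,7],[-0.03,-0.05,7.7],[-0.03,-0.05,8.4],[-0.03,-0.05,9],[-0.03,-0.05,9.6],[-0.03,-0.05,10.2],[-0.03,-0.05,10.5],[-0.03,-0.05,10.5],[-0.03,-0.05,10.5]],"rotation":[[0,0,0],[0,0,0],[0,0,0],[0,0,0],[0,0,0],[0,0,0],[0,0,0],[0,0,0],[0,0,0],[0,0,0],[0,0,0],[0,0,0]]}'; python3 - <<'E'
from h import *
s=read_state();print(((s["position"]-RC)@FR).round(4),s["force"]@FR,s["width"])
w=get_image("wrist");cv2.imwrite("pics/w10.png",w["frame"][:,:,::-1])
E
```

```text
time_s: 14.45
position: [0.5518, 0.2629, 0.1328]
tcp_rot: [0.964, -0.067, 0.259, 0.018]
force: [-0.4, -0.5, -0.8]
width: 0.0217
[-0.0004  0.0703  0.0554] [-0.69183806 -0.53812457 -0.57240026] 0.021718326326242248
```

View pics/w10.png

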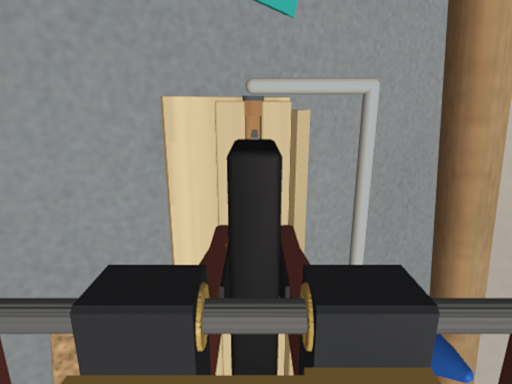

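In the slot with no force. Seat it (3.4 cm more, plus a hair).

```bash
python3 -m inch '{"hand":[-1,-1,-1,-1,-1,-1,-1,-1],"dp":[[0,0,0.8],[0,0,1.6],[0,0,2.4],[0,0,3],[0,0,3.4],[0,0,3.5],[0,0,3.5],[0,0,3.5]],"rotation":[[0,0,0],[0,0,0],[0,0,0],[0,0,0],[0,0,0],[0,0,0],[0,0,0],[0,0,0]]}'; python3 - <<'E'
from h import *
s=read_state();print(((s["position"]-RC)@FR).round(4),s["force"]@FR,s["width"])
E
```

```text
time_s: 15.17
position: [0.5679, 0.2604, 0.1033]
tcp_rot: [0.964, -0.067, 0.257, 0.018]
force: [-16.1, -4.0, 9.8]
width: 0.0218
[-0.001   0.07    0.0217] [-8.42709286 -6.16083367 16.19868372] 0.021795679505483202
```

```bash
python3 -m inch '{"hand":[0.2,0.2,0.6,1,1,1,1,1,1,1,1,1,1],"dp":[[0,0,-0.05],[0,0,-0.05],[0,0,-0.05],[0,0,-0.05],[0,0,-0.05],[0,0,-0.05],[0,0,-2],[0,1,-5],[0,3,-8.5],[0,5,-12],[0,6,-15],[0,6,-16],[0,6,-16]],"rotation":[[0,0,0],[0,0,0],[0,0,0],[0,0,0],[0,0,0],[0,0,0],[0,0,0],[0,0,0],[0,0,0],[0,0,0],[0,0,0],[0,0,0],[0,0,0]]}'; python3 - <<'E'
from h import *
s=read_state();print(((s["position"]-RC)@FR).round(4),s["force"]@FR,s["width"])
w=get_image("wrist");cv2.imwrite("pics/w11.png",w["frame"][:,:,::-1]);np.savez("w11.npz",**w);crop(w,190,0,160,150,5,"w11a.png");crop(w,190,150,160,150,5,"w11b.png")
E
```

```text
time_s: 16.25
position: [0.481, 0.2128, 0.2462]
tcp_rot: [0.963, -0.068, 0.26, 0.016]
force: [1.0, -0.2, -0.3]
width: 0.0878
[0.0015 0.0109 0.1853] [ 0.74246575 -0.10597185 -0.73560327] 0.08784620074591007
```

View pics/w11a.png

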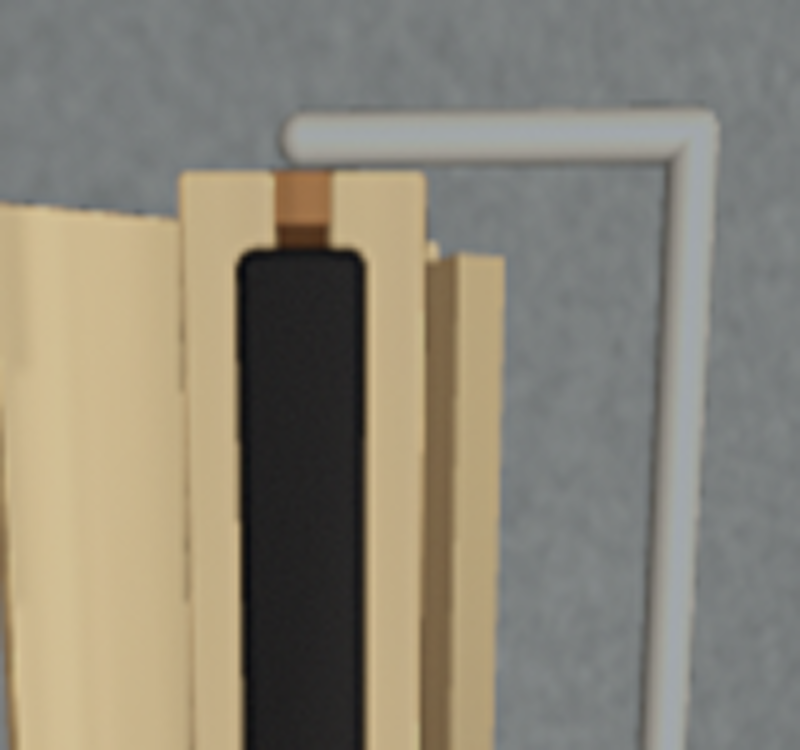

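View pics/w11b.png

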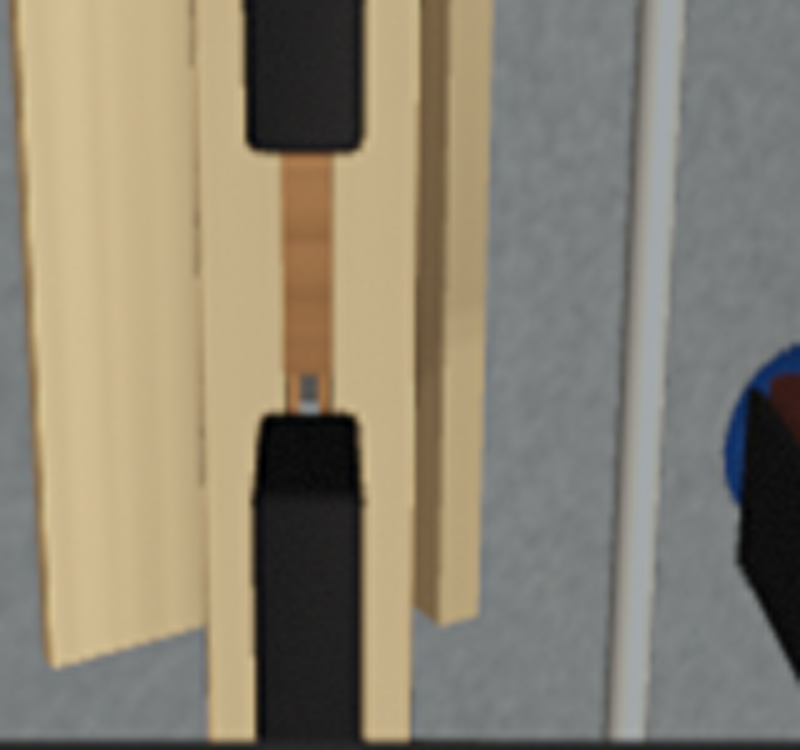

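```bash
python3 - <<'E'
from h import *
w=dict(np.load("w2.npz"))
px=[(185+745/5,122/5),(185+655/5,150+717/5)]
for j in np.arange(1.2,1.75,.1):
    z=-.02+.075*np.cos(j);q=onplane(w,px,z);print(round(j,2),(.075*np.sin(j)).round(4),q.round(4).tolist(),(q[0,1]-q[1,1]).round(4))
w=dict(np.load("w11.npz"));px=[(190+675/5,85),(190+668/5,150+0),(190+637/5,150+500/5)]
for j in (1.3,1.4,1.5): print(j,.075*np.sin(j),onplane(w,px,-.02+.075*np.cos(j)).round(4).tolist())
print(((np.array([[.6627,.3304,.105],[.6209,.0279,.1081]])-RC)@FR).round(4))
a=[(190+x/5,y/5) for x,y in ((242,258),(364,258))]+[(190+x/5,150+y/5) for x,y in ((362,148),(250,148))]
print("wide",onplane(w,a,.045).round(4).tolist())
E
```

```text
1.2 0.0699 [[0.0699, 0.1466, 0.0072], [0.0696, -0.1369, 0.0072]] 0.2835
1.3 0.0723 [[0.0714, 0.1481, 0.0001], [0.0711, -0.1412, 0.0001]] 0.2894
1.4 0.0739 [[0.0729, 0.1496, -0.0073], [0.0726, -0.1458, -0.0073]] 0.2954
1.5 0.0748 [[0.0745, 0.1512, -0.0147], [0.0742, -0.1503, -0.0147]] 0.3015
1.6 0.075 [[0.0761, 0.1528, -0.0222], [0.0758, -0.155, -0.0222]] 0.3077
1.7 0.0744 [[0.0777, 0.1543, -0.0297], [0.0774, -0.1596, -0.0297]] 0.3139
1.3 0.07226686390628947 [[0.0709, 0.0973, 0.0001], [0.0727, 0.0349, 0.0001], [0.0715, -0.0748, 0.0001]]
1.4 0.07390872974913451 [[0.0724, 0.0976, -0.0073], [0.0742, 0.0339, -0.0073], [0.073, -0.0782, -0.0073]]
1.5 0.07481212399530408 [[0.0739, 0.0979, -0.0147], [0.0758, 0.0328, -0.0147], [0.0746, -0.0817, -0.0147]]
[[ 0.0728  0.1524 -0.0189]
 [ 0.0745 -0.1529 -0.0164]]
wide [[-0.0098, 0.1214, 0.045], [0.0099, 0.1214, 0.045], [0.0099, 0.0151, 0.045], [-0.0102, 0.0152, 0.045]]
```

```bash
python3 - <<'E'
from h import *
b=rk(.0735,-.019,-.010);print(b)
move(b+[0,0,.085],frame(-.138,0)@FL)
E
```

```text
[0.63528651 0.16113658 0.11308975]
dp cm [11.61  2.98 11.89] rot [-0.001  -0.524  -0.0014] t 16.3
```

```bash
python3 -m inch '{"hand":[0.2,0.1,0,0,0,0,0,0,0,0,0,0],"dp":[[2,0.5,1.5],[4,1,3.5],[6,1.5,5.5],[8,2,7.5],[10,2.5,9.5],[11.6,3,11.9],[11.6,3,11.9],[11.6,3,11.9],[11.6,3,11.9],[11.6,3,11.9],[11.6,3,11.9],[11.6,3,11.9]],"rotation":[[0,-0.524,0],[0,-0.524,0],[0,-0.524,0],[0,-0.524,0],[0,-0.524,0],[0,-0.524,0],[0,-0.524,0],[0,-0.524,0],[0,-0.524,0],[0,-0.524,0],[0,-0.524,0],[0,-0.524,0]]}'; python3 - <<'E'
from h import *
s=read_state();print(s["position"],s["width"],s["force"])
w=get_image("wrist");cv2.imwrite("pics/w12.png",w["frame"][:,:,::-1]);np.savez("w12.npz",**w)
b=rk(.0735,-.019,-.010);move(b-[0,0,.008],frame(-.138,0)@FL)
s=get_image("scene");crop(s,215,80,150,120,5,"s12.png")
E
```

```text
time_s: 17.3
position: [0.6346, 0.1618, 0.1997]
tcp_rot: [0.998, -0.069, 0.001, -0.001]
force: [-0.6, 0.2, 0.2]
width: 0.0434
[0.63463442 0.16176695 0.19967872] 0.043411808452817356 [-0.59273012  0.19229612  0.15331995]
dp cm [0.04 0.06 9.45] rot [-0.0021 -0.0022  0.0001] t 17.35
```

View pics/w12.png

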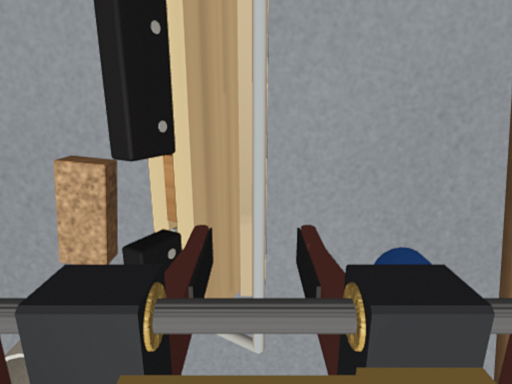

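View pics/s12.png

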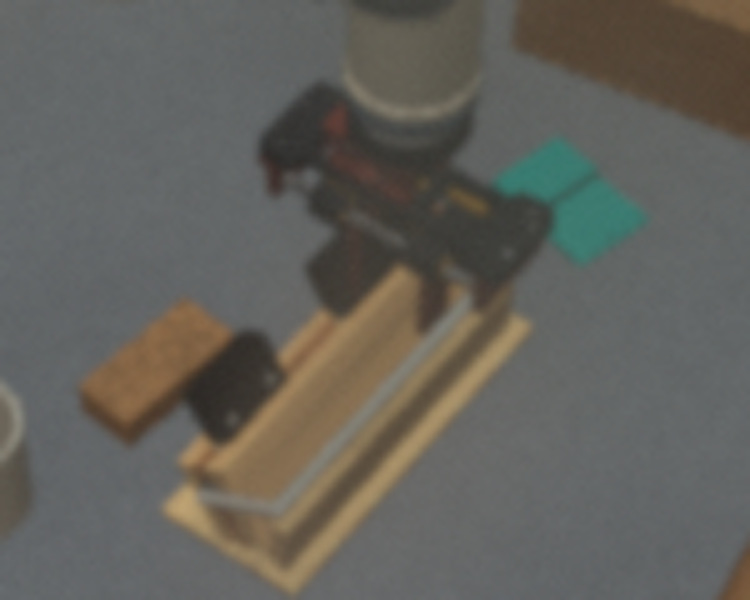

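```bash
python3 - <<'E'
from h import *
from scipy.optimize import brentq
w=dict(np.load("w12.npz"));f=w["frame"][150,235:285].astype(int);print(f.sum(1).tolist())
w11=dict(np.load("w11.npz"))
for im,px in ((w,(259.8,150)),(w,(260,200)),(w11,(190+668/5,150)),(w11,(190+637/5,250))):
    g=lambda j:onplane(im,[px],-.02+.075*np.cos(j))[0,0]-.075*np.sin(j)
    print([round(float(g(j)),4) for j in (1.2,1.3,1.4,1.5,1.6,1.7)])
E
```

```text
[423, 419, 420, 438, 486, 510, 510, 508, 510, 509, 508, 509, 507, 508, 509, 510, 495, 455, 461, 515, 541, 546, 552, 557, 555, 550, 543, 534, 517, 471, 420, 389, 372, 434, 435, 433, 432, 435, 437, 441, 440, 438, 436, 432, 429, 428, 428, 431, 436, 437]
[0.0175, 0.0112, 0.0055, 0.0005, -0.0038, -0.0073]
[0.0178, 0.0115, 0.0059, 0.0008, -0.0034, -0.007]
[0.0013, 0.0004, 0.0003, 0.001, 0.0024, 0.0046]
[0.0001, -0.0007, -0.0009, -0.0002, 0.0012, 0.0033]
```

```bash
cat >> h.py <<'E'
def bar(j,y=-.019): return rk(.075*np.sin(j),y,-.02+.075*np.cos(j))
E
python3 - <<'E'
from h import *
print(bar(1.51));move(bar(1.51)-[0,0,.008],frame(-.138,0)@FL)
E
```

```text
[0.63915    0.1606     0.10905661]
dp cm [0.42 0.05 9.83] rot [-0.002  -0.002  -0.0001] t 17.4
```

```bash
python3 -m inch '{"hand":[0,0,0,0,0,0,0,0,-1,-1,-1,-1,-1,-1,-1,-1,-1,-1],"dp":[[0.4,0,2],[0.4,0,4],[0.4,0,6],[0.4,0,7.5],[0.4,0,8.7],[0.4,0,9.5],[0.4,0,9.8],[0.4,0,9.8],[0.4,0,9.8],[0.4,0,9.8],[0.4,0,9.8],[0.4,0,9.8],[0.4,0,9.8],[0.4,0,9.8],[0.4,0,9.8],[0.4,0,9.8],[0.4,0,9.8],[0.4,0,9.8]],"rotation":[[0,0,0],[0,0,0],[0,0,0],[0,0,0],[0,0,0],[0,0,0],[0,0,0],[0,0,0],[0,0,0],[0,0,0],[0,0,0],[0,0,0],[0,0,0],[0,0,0],[0,0,0],[0,0,0],[0,0,0],[0,0,0]]}'; python3 - <<'E'
from h import *
s=read_state();print(s["position"],s["width"],s["force"])
w=get_image("wrist");cv2.imwrite("pics/w13.png",w["frame"][:,:,::-1])
R0=R.from_quat(s["tcp_rot"]).as_matrix()
for j in np.linspace(1.51,-.02,17): print(round(j,2),(R0.T@(bar(j)-bar(1.51))*100).round(2))
E
```

```text
time_s: 18.9
position: [0.6387, 0.1612, 0.1012]
tcp_rot: [0.998, -0.069, 0.001, -0.001]
force: [-3.3, 1.6, 0.3]
width: 0.009
[0.63867278 0.16120952 0.10115466] 0.00896685450549268 [-3.2794633   1.63627347  0.29140155]
1.51 [0. 0. 0.]
1.41 [-0.42 -0.   -0.58]
1.32 [-0.9  -0.   -1.11]
1.22 [-1.42 -0.   -1.6 ]
1.13 [-1.99 -0.   -2.04]
1.03 [-2.6  -0.   -2.42]
0.94 [-3.24 -0.01 -2.74]
0.84 [-3.91 -0.01 -2.99]
0.74 [-4.6  -0.01 -3.18]
0.65 [-5.31 -0.01 -3.31]
0.55 [-6.03 -0.01 -3.37]
0.46 [-6.74 -0.01 -3.35]
0.36 [-7.45 -0.01 -3.27]
0.27 [-8.16 -0.01 -3.13]
0.17 [-8.84 -0.01 -2.91]
0.08 [-9.5  -0.01 -2.63]
-0.02 [-10.13  -0.    -2.29]
```

View pics/w13.png

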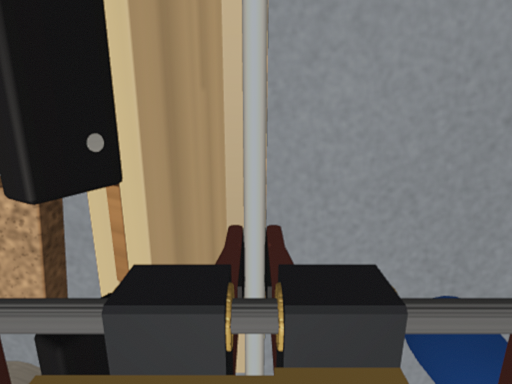

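```bash
python3 -m inch '{"hand":[-1,-1,-1,-1,-1,-1,-1,-1,-1,-1],"dp":[[-0.4,0,-0.58],[-0.9,0,-1.1],[-1.4,0,-1.6],[-2,0,-2.04],[-2.6,0,-2.42],[-3.24,0,-2.74],[-3.9,0,-3],[-4.6,0,-3.18],[-4.6,0,-3.18],[-4.6,0,-3.18]],"rotation":[[0,0,0],[0,0,0],[0,0,0],[0,0,0],[0,0,0],[0,0,0],[0,0,0],[0,0,0],[0,0,0],[0,0,0]]}'; python3 - <<'E'
from h import *
s=read_state();print(s["position"],s["width"],s["force"],bar(.74)-[0,0,.008])
w=get_image("wrist");cv2.imwrite("pics/w14.png",w["frame"][:,:,::-1])
R0=R.from_quat(s["tcp_rot"]).as_matrix();p0=s["position"]+[0,0,.008]
for j in (.65,.55,.46,.36,.27,.17,.08,-.02): print(round(j,2),(R0.T@(bar(j)-p0)*100).round(2))
E
```

```text
time_s: 19.78
position: [0.5946, 0.1674, 0.1371]
tcp_rot: [0.998, -0.069, 0.004, -0.002]
force: [1.6, -1.0, 9.4]
width: 0.0088
[0.59459535 0.1674011  0.13709239] 0.008787925136327285 [ 1.58030188 -1.00351477  9.3565186 ] [0.59314186 0.16698974 0.13293023]
0.65 [-0.81  0.06  0.29]
0.55 [-1.55  0.06  0.23]
0.46 [-2.23  0.06  0.24]
0.36 [-2.97  0.06  0.32]
0.27 [-3.63  0.06  0.45]
0.17 [-4.35  0.06  0.67]
0.08 [-4.98  0.07  0.93]
-0.02 [-5.64  0.07  1.28]
```

View pics/w14.png

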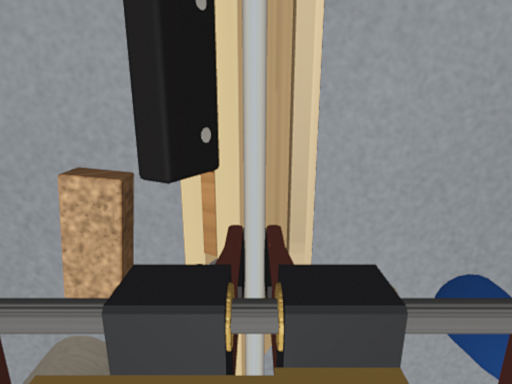

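```bash
python3 -m inch '{"hand":[-1,-1,-1,-1,-1,-1,-1,-1,-1,-1,-1],"dp":[[-0.8,0,0.2],[-1.55,0,0.2],[-2.2,0,0.24],[-2.95,0,0.32],[-3.6,0,0.45],[-4.3,0,0.65],[-4.95,0,0.93],[-5.4,0,1.15],[-5.7,0,1.3],[-5.7,0,1.3],[-5.7,0,1.3]],"rotation":[[0,0,0],[0,0,0],[0,0,0],[0,0,0],[0,0,0],[0,0,0],[0,0,0],[0,0,0],[0,0,0],[0,0,0],[0,0,0]]}'; python3 - <<'E'
from h import *
s=read_state();print(s["position"],s["width"],s["force"],bar(0)-[0,0,.008])
w=get_image("wrist");cv2.imwrite("pics/w15.png",w["frame"][:,:,::-1])
w=get_image("scene");crop(w,215,80,150,120,5,"s15.png")
E
```

```text
time_s: 20.75
position: [0.5387, 0.1753, 0.1264]
tcp_rot: [0.998, -0.069, 0.006, -0.002]
force: [-0.7, -0.9, 7.0]
width: 0.0092
[0.53871015 0.17529449 0.1263871 ] 0.0091670524415784 [-0.72672597 -0.85209392  6.97874446] [0.54004775 0.1743636  0.1246314 ]
```

View pics/w15.png

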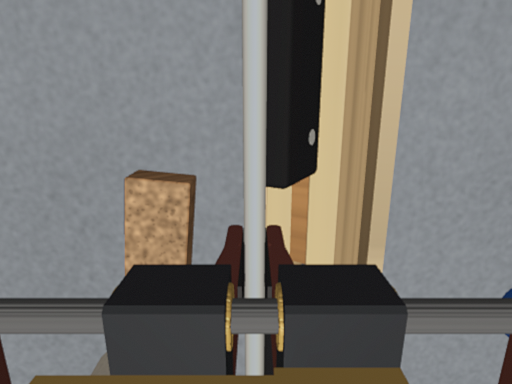

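View pics/s15.png

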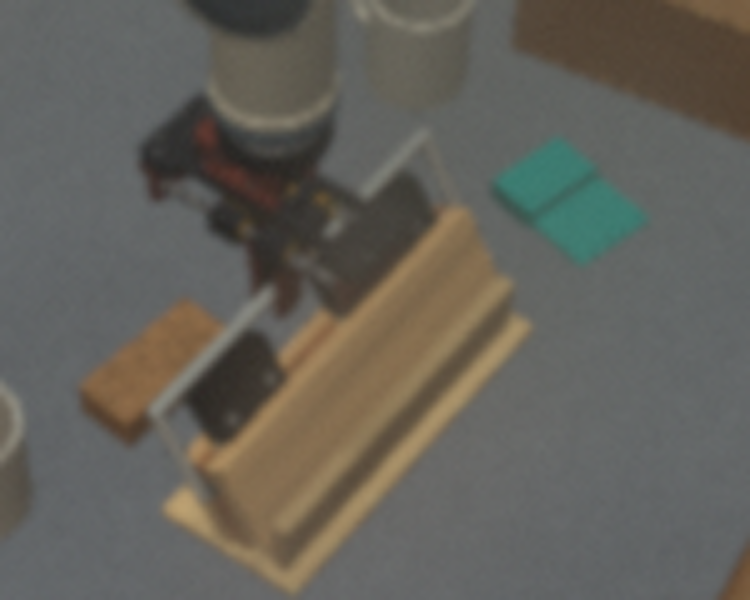

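```bash
python3 -m inch '{"hand":[-1,-1,-1,-1],"dp":[[-0.25,0,0.15],[-0.45,0,0.25],[-0.45,0,0.25],[-0.45,0,0.25]],"rotation":[[0,0,0],[0,0,0],[0,0,0],[0,0,0]]}'; python3 - <<'E'
from h import *
s=read_state();print(s["position"],s["width"],s["force"])
E
```

```text
time_s: 21.18
position: [0.5386, 0.1753, 0.1265]
tcp_rot: [0.997, -0.07, 0.012, -0.002]
force: [16.4, -0.9, 0.0]
width: 0.0096
[0.53859839 0.17527613 0.12648264] 0.009603672647135068 [ 1.64289219e+01 -9.29503222e-01  4.54256829e-03]
```

```bash
python3 -m inch '{"hand":[-1,-0.3,-0.3,0,0,0,0,0,0,0,0,0,0,0,0,0],"dp":[[0,0,0],[0,0,0],[0,0,0],[0,0,0],[0,0,0],[0,0,0],[0,0,0],[0,0,-1],[0,0,-3],[0,0,-6],[0,0,-9],[0,0,-12],[0,0,-14],[0,0,-15],[0,0,-15],[0,0,-15]],"rotation":[[0,0,0],[0,0,0],[0,0,0],[0,0,0],[0,0,0],[0,0,0],[0,0,0],[0,0,0],[0,0,0],[0,0,0],[0,0,0],[0,0,0],[0,0,0],[0,0,0],[0,0,0],[0,0,0]]}'; python3 - <<'E'
from h import *
s=read_state();print(s["position"],s["width"],s["force"])
w=get_image("wrist");cv2.imwrite("pics/w16.png",w["frame"][:,:,::-1]);np.savez("w16.npz",**w)
w=get_image("scene");crop(w,215,80,150,120,5,"s16.png");cv2.imwrite("pics/s16f.png",w["frame"][:,:,::-1])
w=get_image("top");cv2.imwrite("pics/t16f.png",w["frame"][:,:,::-1])
E
```

```text
time_s: 22.52
position: [0.5351, 0.1748, 0.2762]
tcp_rot: [0.997, -0.07, 0.012, -0.002]
force: [-0.4, 0.3, -0.4]
width: 0.0442
[0.53505428 0.17483073 0.27623108] 0.04417373078319995 [-0.37192606  0.26929357 -0.44162853]
```

View pics/w16.png

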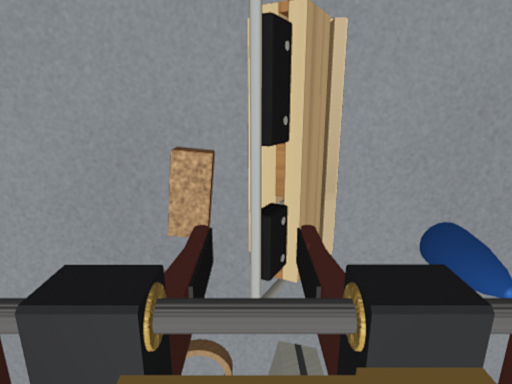

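View pics/s16.png

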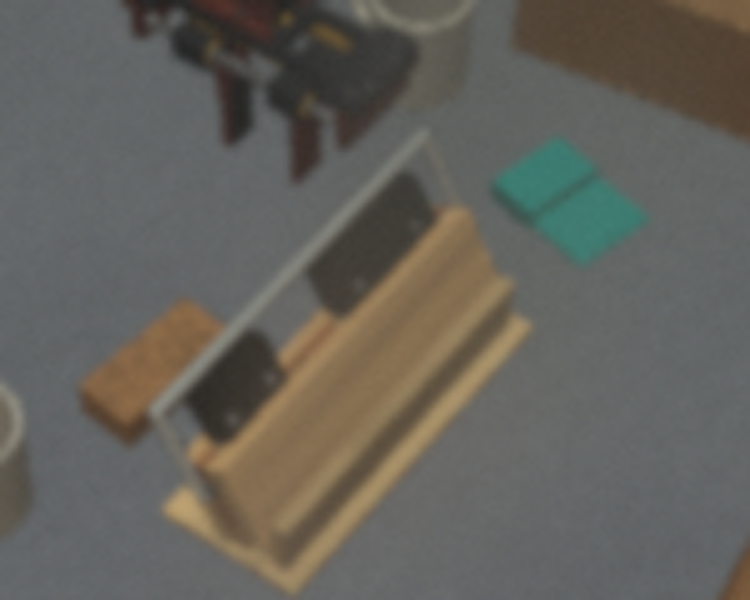

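View pics/s16f.png

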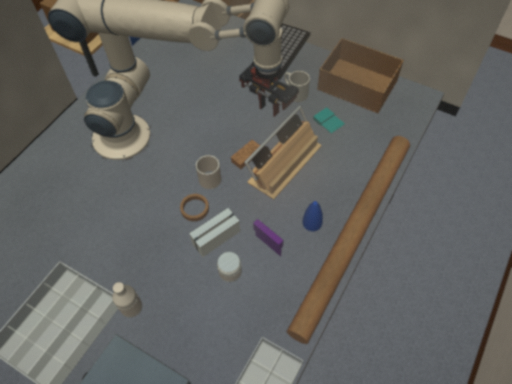

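```bash
python3 - <<'E'
from h import *
w=dict(np.load("w16.npz"))
for px in ((256,100),(256.3,190)):
    print([(j,round(float(onplane(w,[px],-.02+.075*np.cos(j))[0,0]-.075*np.sin(j)),4)) for j in (-.1,-.05,0,.05,.1,.2)])
t=get_image("top");s=read_state();print(s["force"],s["joint_velocities"].round(3),s["time_s"])
E
```

```text
[(-0.1, 0.0077), (-0.05, 0.0041), (0, 0.0005), (0.05, -0.0033), (0.1, -0.0072), (0.2, -0.0153)]
[(-0.1, 0.0079), (-0.05, 0.0043), (0, 0.0006), (0.05, -0.0032), (0.1, -0.0071), (0.2, -0.0151)]
[ 0.56975798 -0.08528342 -0.12925786] [ 0.001  0.    -0.008 -0.001 -0.     0.001] 22.7167
```

Bail reads about 0.01 rad (shut), the arm is still and clear. Handing in.

```bash
python3 - <<'E'
from workcell import job_done
print(job_done())
E
```

```text
the job is handed in; nothing more can be done
None
```

I moved the narrow scraper to the narrow slot and the wide one from the drying stand to the wide slot. I then gripped the bail, swung it to its stop, let go and handed in at about 22.7 s; `job_done` gave no verdict.

- **Narrow scraper:** the wrist picture after release put its centre about 3 mm along from the slot centre and near 0 across, with the handle flat on the rack.
- **Wide scraper:** its centre was about 1 mm off along the slot and near 0 across. The height looked right, but I did not measure it on its own.
- **Bail:** the last wrist picture gives about 0.01 rad. Before release, pushing further raised the force to 16 N with no movement, so it was against its stop.
- **Robot:** the last reading showed force about 0.6 N and the gripper 15 cm above the bar.
- **Bystanders:** all looked to be where they started in the last overview picture, judged by eye only.

Two measurements disagreed. My reading of the slot ends along y differed from the rack corners by 3–4 mm, so I aimed between the two, well inside the 12 mm allowed. Early estimates of the bail's starting angle ranged from 1.34 to 1.53 rad; I used 1.51 from the vertical view and the grip was sound.

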